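Send a fittings case down the roller lane and click it into its catch

TASK

Put the dark-lidded wooden case lengthwise on the upper rollers of the sloped lane, let go there, and let it roll down under the tool rack by itself until the sprung ball stops it. Then push it gently on, from behind, until it clicks fully home in the catch, without ramming the rubber buffer, and leave it there; do not disturb the green-lidded case, the jar or the brush.

Things in the scene. Friction and masses are not known exactly. Their poses are not given: they have to be found in the camera images.
- dark_case: Loose wooden case, dark brown lid, 120 long (x) x 50 wide (y) x 62 high, 0.25 to 0.5 kg, flat on the bench at the start. Origin: centre of the underside; z up. Both ends are alike: either may lead. Each long side has two upright grooves, 15 wide, 9 deep, 34 either side of the middle; corners rounded to radius 6. Grip it across its width on the middle block, 52 long.
- green_case: The same sort of case with a green lid (bystander; it may lie in either of the two places). Same size, origin and axes.
- jar: Amber glass varnish jar with black cap, 60 across, 85 high (bystander). Origin: centre of the underside.
- brush: Brush lying on the bench (bystander). Origin: centre of its underside.
- home (a point): Point on the roller tops, on the lane's centre line, under the middle of the case's underside when it is fully home; 50 above the bench. x points downhill along the lane (away from the robot, 8 degrees below level), y across to its left, z square to the rollers. From 1 to 77 downhill the catch has side walls 48 high. The ball stops a case 25 to 35 short of home; pushing it past takes 6 to 18 N.
- load (a point): Point on the roller tops on the centre line, 185 uphill of home, same axes, 76 above the bench: a good place for the middle of the case when let go (more than 110 uphill of home will do). Channel 54 wide between aluminium rails 18 high over the rollers, with lips flared outward to 27 high on the uphill part.
- lane_top (a point): Uphill end of the lane on the centre line, level with the roller tops, 254 uphill of home, same axes. Rollers (18 across, 23.5 apart) run from here to 70 downhill of home; they turn freely, lightly braked: a case let go rolls at 0.1 to 0.2 m/s.
- rack_edge (a point): Middle of the lower uphill edge of the wooden tool rack (with little drawers) that bridges the lane: 58 deep, 200 wide, underside 150 and top 260 above the bench, this upright face a level 44 uphill of home. Axes: x level, downhill; z up. A home case's rear end is just uphill of this face, so a tool pushing it must lean back from the rack, about 20 to 40 degrees. Legs 81 to 99 either side.
- catch_ball (a joint): Brass sprung ball, 20 across, in the left wall of the catch, 34 downhill of home and 33 above the roller tops. 0 = fully out (8.5 into the channel), grows in m as it is pressed back, at most 0.011. Pressing it takes about 8 N at first, 19 N fully back. It springs out again into a groove of the case when the case is home.
- buffer (a joint): Sprung rubber buffer at the end of the catch, face 60 downhill of home, which a home case just touches. 0 = not pressed, grows in m as it is pressed downhill, 2500 N/m; more than 0.009 counts as rammed.

How it is judged:
On the way, in this order (a step that is already met when the one before it is completed fails the run):
1. the dark-lidded case stands on the upper rollers, middle more than 110 mm uphill of home, let go (x of dark_case in the frame of home between -0.25 and -0.11 m and y of dark_case in the frame of home between -0.01 and 0.01 m and z of dark_case in the frame of home between -0.006 and 0.006 m and contact force between dark_case and the fingers below 0.05 N), for 0.03 s.
2. it has rolled down to the sprung ball and stands there, not touched by the fingers (x of dark_case in the frame of home between -0.045 and -0.015 m and linear speed of dark_case below 0.03 m/s and contact force between dark_case and the fingers below 0.05 N), for 0.2 s.
At the end, for the whole second after the job is handed in: The dark-lidded case rests on the rollers in the catch, within 4.5 mm of home along the lane and 6 mm across and in height, lined up with the lane within 0.1 rad (0.08 rad in tilt), the ball sprung out into its groove (pressed back less than 3 mm), at rest and let go (x of dark_case in the frame of home between -0.0045 and 0.0045 m and y of dark_case in the frame of home between -0.006 and 0.006 m and z of dark_case in the frame of home between -0.005 and 0.005 m and angle between the z axis of dark_case and the z axis of home, either way round below 0.08 rad and angle between the x axis of dark_case and the x axis of home, either way round below 0.1 rad and value of joint catch_ball below 0.003 m and linear speed of dark_case below 0.02 m/s and contact force between dark_case and the fingers below 0.05 N); the robot touches nothing.
It fails at once if the buffer is rammed (pressed in more than 9 mm) (value of joint buffer above 0.009 m).
It fails at once if the green-lidded case is moved more than 30 mm (distance of green_case from where it was at the start of the episode above 0.03 m).
It fails at once if the jar is moved more than 30 mm or tipped (distance of jar from where it was at the start of the episode above 0.03 m or angle between jar's own z axis and vertical above 0.5 rad).
It fails at once if the brush is moved more than 40 mm (distance of brush from where it was at the start of the episode above 0.04 m).
It also fails if it takes over 58 s, if anything falls off the work surface, if the arm or the gripper's body presses on something with over 40 N, if the wrist force passes 120 N, or if a joint passes its speed limit or range.

ROBOT

A 6-joint arm with a two-finger parallel gripper is mounted at the origin on the work surface. World frame = base frame: x ahead of the robot, y to its left, z up, the work surface at z = 0. Lengths are in m, angles in rad, forces in N, time in s.
With the tool pointing down it reaches from about 0.425 to 0.925 m from the base axis. Payload 12.5 kg.
Tool frame: the origin (TCP) lies on the centre line of the jaws, within the pads' length; the fingertips stand 14 mm ahead of it and the grasp point (between the pads) lies 5 mm behind it; z points along the fingers, y is the direction in which the jaws open and shut (so a half turn about z gives the same grasp; the last joint's range is limited). The gripper opens to 85 mm and grips with 20 to 120 N. Pads are 22 mm wide; open, the fingers measure 114 mm over their backs; the gripper's body (76 mm by 85 mm) begins 54 mm behind the grasp point. The pads swing forward as they close: fully open they stand 13 mm farther back than shut.
Start: joints at [1.142, 0.491, 1.559, -0, 1.092, -0.106], TCP at [0.198, 0.593, 0.245] pointing down, gripper open.
Joint ranges: [-3.1, 3.1], [-0.84, 2.19], [0.05, 2.79], [-1.13, 4.28], [0.06, 2.93], [-2.69, 2.69]. Speed limits (rad/s): [2.22, 2.22, 2.79, 3.14, 3.14, 3.14].

INTERFACE

Orientations are given as a 3x3 rotation matrix whose columns are the frame's x, y, z axes.
In Python, from rig import ctrl, imaging gives the robot as it stands.
- The arm moves only by the tool apply_moves, never from a script. Its argument "deltas" is a list that holds one entry, the list of rows, each a list of 4 numbers: the shift along the tool's x, y, z in cm, then the turn about the tool's z in degrees. A call has exactly 10 rows; each row shifts and turns the commanded pose from where the row before left it, along the tool's axes as they then stand; what a row does not reach is not made up. A row lasts 1/12 s, in which the tool goes at most 41.7 mm and 7.16 degrees, less where a joint would pass 70% of its speed; a pose out of reach is approached as far as the arm can. A call is refused whole if a number of a shift passes 4.17 or a number of a turn 7.16, either way. A call with a gripper value outside its range is refused whole. "hand" is the opening, from -1 (shut) to 1 (fully open), so that 0 is half open, set as the call begins (left out, the last holds). The fingers move at their own pace and stop on an object; "squeeze" is the grip in N (left out, the last holds). Time passes only in rows, so rows that do not move let the fingers close, or fill a call up. It gives the time, the measured TCP pose, the force and the opening at its end, in the units of the state.
- ctrl.state(): the state, without advancing time (a new reading comes with each control period).
- imaging.read_camera(name): name is "side" or "top"; returns a dict with "frame" (480x640x3 uint8, red, green, blue), "intrinsics" (3x3 intrinsics, pixels), "world_to_cam" (4x4, takes a point from world to camera coordinates). Camera axes: x right, y up, looking along -z (the intrinsics and any distortion apply to the point x, -y, -z); pixel columns grow to the right and rows downward; lengths in m; the calibration is good to about 2 mm. A picture is of the moment at which its call begins. There is no depth.
- ctrl.sign_off(): hands the job in, once; it reports no verdict.
The state is a dict: "t": time; "joint_positions": joint angles; "qd": joint speeds; "joint_torque": joint torques, N m; "eef_pos": TCP position; "orientation": TCP orientation; "ft_force": force on the tool from outside, world axes, zero at the start; "ft_torque": the same for the moment, N m; "grip_width": opening from 0.0 (shut) to 1.0 (fully open).
Only numpy, scipy, OpenCV 4.12 (cv2) and the standard library are available. Lean on these libraries where they do the work, as an engineer would, in place of code of your own. Each camera call takes 0.05 s, during which the arm holds its last target.

## Working session

There is one attempt and no reset: what is moved stays moved. The work goes in short steps, Python scripts to look and compute and a tool call to move; the robot and the scene stay as the last step left them, time stands still between calls to the robot, and variables do not carry over. Pictures are saved under pics/ and viewed, and the job is handed in when it is done.

Besides the shell and the picture viewer there is one more tool, called after "Emit:" as name(argument=value, ...), one argument or row to a line, values as JSON. apply_moves: Moves the arm, as the interface text tells. Its arguments: {"type":"object","properties":{"deltas":{"type":"array","items":{"type":"array","items":{"type":"array","items":{"type":"number"}}}},"hand":{"type":"number"},"squeeze":{"type":"number"}},"required":["deltas"]}

```bash
ls; mkdir -p pics; python3 - <<'E'
from rig import ctrl, imaging
import cv2, pickle
print(ctrl.state())
for n in ("side","top"):
    d=imaging.read_camera(n); cv2.imwrite(f"pics/{n}0.png",d["frame"][:,:,::-1]); pickle.dump(d,open(f"{n}0.pkl","wb"))
    print(d["intrinsics"],d["world_to_cam"], [k for k in d])
E
```

```text
pics
{'t': 0.0, 'joint_positions': array([ 1.14241665e+00,  4.91551862e-01,  1.55946544e+00, -3.45693132e-06,
        1.09168981e+00, -1.05597396e-01]), 'qd': array([-0.00096677,  0.00076796,  0.00043939, -0.00019814, -0.00047918,
       -0.00015388]), 'joint_torque': array([-2.57324034e-03, -6.18429565e+01, -2.61595917e+01, -1.16861834e-04,
        4.02966063e-03, -4.22006724e-05]), 'eef_pos': array([0.19814159, 0.59253323, 0.244727  ]), 'orientation': array([[-9.48357013e-01,  3.17204608e-01, -4.60151440e-04],
       [ 3.17204922e-01,  9.48356477e-01, -1.01502763e-03],
       [ 1.14416158e-04, -1.10857087e-03, -9.99999379e-01]]), 'ft_force': array([-0.52835874,  0.68030236, -0.20544088]), 'ft_torque': array([0.01032533, 0.00066303, 0.02851668]), 'grip_width': 1.0017750753412153}
[[573.86638232   0.         318.23501161]
 [  0.         573.86638232 237.23077268]
 [  0.           0.           1.        ]] [[ 0.99960468 -0.02685057 -0.00833809 -0.56095707]
 [ 0.02527785  0.72845194  0.68463042 -0.03544197]
 [-0.01230882 -0.68457054  0.72884269 -1.52195997]
 [ 0.          0.          0.          1.        ]] ['frame', 'intrinsics', 'world_to_cam']
[[451.76864322   0.         309.94372569]
 [  0.         451.76864322 240.88892564]
 [  0.           0.           1.        ]] [[-0.00199448 -0.99975798 -0.02190887 -0.05948946]
 [ 0.98188795 -0.00610859  0.18936403 -0.61091372]
 [-0.18945203 -0.02113438  0.9816625  -0.87702773]
 [ 0.          0.          0.          1.        ]] ['frame', 'intrinsics', 'world_to_cam']
```

View pics/side0.png

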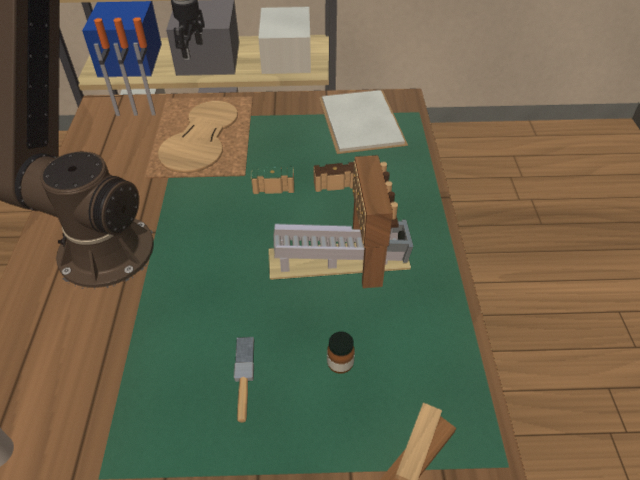

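View pics/top0.png

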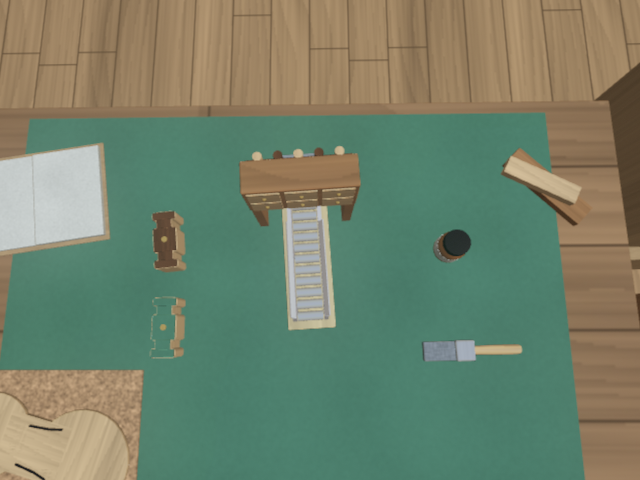

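```bash
cat > h.py <<'E'
import numpy as np, pickle, cv2
def load(n): return pickle.load(open(n+".pkl","rb"))
def ray(d,u,v):
    K=d["intrinsics"];T=d["world_to_cam"];R=T[:3,:3];t=T[:3,3]
    c=np.array([(u-K[0,2])/K[0,0],-(v-K[1,2])/K[1,1],-1.])
    return -R.T@t, R.T@c
def onz(d,u,v,z):
    o,r=ray(d,u,v); return o+r*(z-o[2])/r[2]
def proj(d,p):
    K=d["intrinsics"];T=d["world_to_cam"];c=T[:3,:3]@np.asarray(p,float)+T[:3,3]
    return np.array([K[0,2]+K[0,0]*c[0]/-c[2],K[1,2]+K[1,1]*-c[1]/-c[2]])
E
python3 - <<'E'
import cv2
t=cv2.imread("pics/top0.png"); s=cv2.imread("pics/side0.png")
def crop(im,x0,y0,w,h,k,n): cv2.imwrite(n,cv2.resize(im[y0:y0+h,x0:x0+w],None,fx=k,fy=k,interpolation=cv2.INTER_CUBIC))
crop(t,130,190,80,90,6,"pics/c1.png")
crop(t,230,140,140,200,3,"pics/c2.png")
crop(s,300,140,130,70,6,"pics/c3.png")
crop(s,255,150,170,140,4,"pics/c4.png")
E
```

```text
(no output)
```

View pics/c1.png

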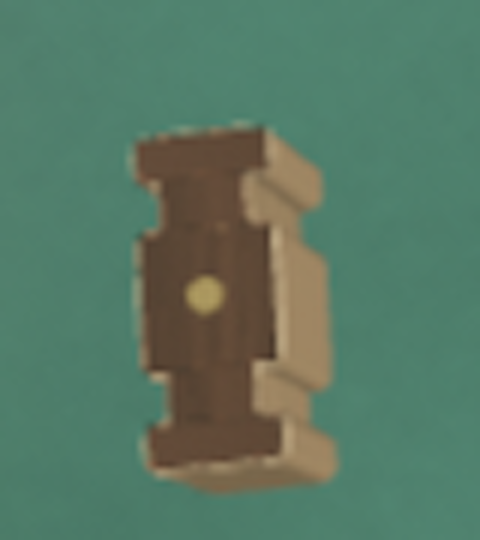

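View pics/c2.png

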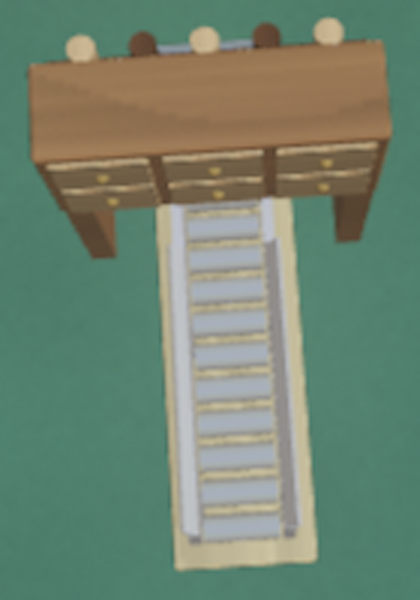

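View pics/c3.png

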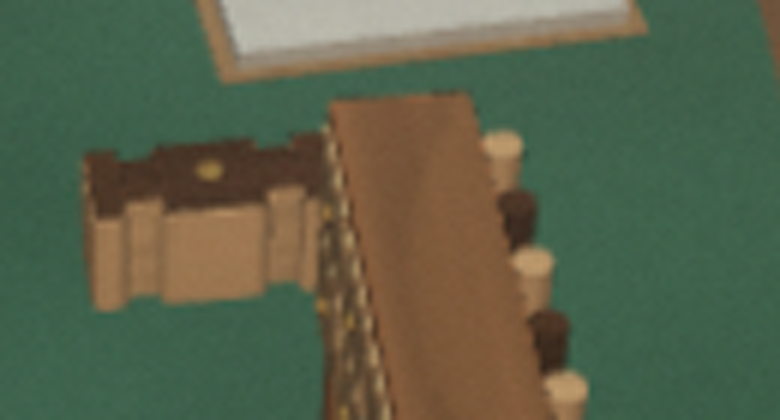

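View pics/c4.png

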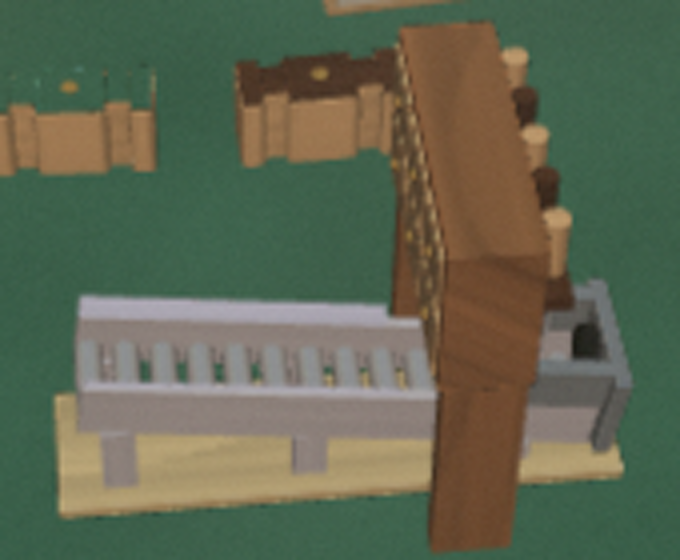

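```bash
cat > fit.py <<'E'
from h import *
from scipy.optimize import least_squares
T=load("top0");S=load("side0")
def c(x,y,k,ox,oy): return ((x+.5)/k-.5+ox,(y+.5)/k-.5+oy)
c2=lambda x,y:c(x,y,3,230,140); c4=lambda x,y:c(x,y,4,255,150); c1=lambda x,y:c(x,y,6,130,190);c3=lambda x,y:c(x,y,6,300,140)
obs=[(T,(-.044,.1,.26),c2(35,162)),(T,(-.044,-.1,.26),c2(390,137)),(T,(.014,.1,.26),c2(30,65)),(T,(.014,-.1,.26),c2(383,42)),
(S,(-.044,.1,.26),c4(401,30)),(S,(.014,.1,.26),c4(493,22)),(S,(.014,-.1,.26),c4(546,250)),(S,(-.044,-.1,.26),c4(440,262)),
(S,(-.044,-.1,.15),c4(435,385)),(S,(.014,-.1,.15),c4(527,383))]
def tw(p,q): 
    x,y,a=p; return np.array([x+np.cos(a)*q[0]-np.sin(a)*q[1],y+np.sin(a)*q[0]+np.cos(a)*q[1],q[2]])
f=lambda p:np.concatenate([proj(d,tw(p,q))-o for d,q,o in obs])
r=least_squares(f,[.78,0,0],loss="soft_l1");print("home",r.x);print(f(r.x).reshape(-1,2).round(1))
h=r.x
# case
ob2=[(T,(.06,.025,.062),c1(132,140)),(T,(.06,-.025,.062),c1(268,128)),(T,(-.06,-.025,.062),c1(285,452)),(T,(-.06,.025,.062),c1(150,470)),(T,(0,0,.064),c1(205,296)),
(S,(-.06,.025,.062),c3(85,155)),(S,(-.06,-.025,.062),c3(93,216)),(S,(-.06,-.025,0),c3(98,310)),(S,(0,0,.064),c3(209,172))]
g=lambda p:np.concatenate([proj(d,tw(p,q))-o for d,q,o in ob2])
r=least_squares(g,[.75,.3,0],loss="soft_l1");print("dark",r.x);print(g(r.x).reshape(-1,2).round(1))
dk=r.x
pickle.dump((h,dk),open("fit.pkl","wb"))
def L(p,s,y,z):  # lane frame
    a=np.radians(8); return tw(p,(s*np.cos(a)+z*np.sin(a),y,.05-s*np.sin(a)+z*np.cos(a)))
for d,n in((T,"top"),(S,"side")):
    im=cv2.imread(f"pics/{n}0.png"); k=3 if n=="top" else 4; ox,oy,w,hh=(230,140,140,200) if n=="top" else (255,150,170,140)
    im=cv2.resize(im[oy:oy+hh,ox:ox+w],None,fx=k,fy=k,interpolation=cv2.INTER_CUBIC)
    P=lambda q:tuple(int(v) for v in ((proj(d,q)-(ox,oy)+.5)*k-.5).round())
    for y in(-.027,0,.027):
        for z,col in((0,(0,0,255)),(.018,(255,0,0))):
            if y==0 and z: continue
            cv2.line(im,P(L(h,-.254,y,z)),P(L(h,.06,y,z)),col,1)
    for s in(-.254,-.185,0): cv2.line(im,P(L(h,s,-.027,0)),P(L(h,s,.027,0)),(0,255,255),1)
    cv2.imwrite(f"pics/ov_{n}.png",im)
E
python3 fit.py
```

```text
home [ 0.70001166 -0.04793215  0.05154412]
[[-1.7  0.5]
 [ 1.   1.8]
 [-0.9 -0.4]
 [ 0.7  0.2]
 [-0.6 -1.4]
 [ 0.4 -0.7]
 [ 1.   0.3]
 [ 0.8 -1.1]
 [-0.4  2.4]
 [ 1.6  1.3]]
dark [0.61607384 0.24052644 0.10809926]
[[-0.6 -0.6]
 [ 0.4 -1.2]
 [ 0.7  1.1]
 [-1.1  0.8]
 [ 0.1 -0.3]
 [-0.7 -0.6]
 [ 0.3  0.4]
 [-0.3  1. ]
 [ 0.5 -0.4]]
```

View pics/ov_top.png

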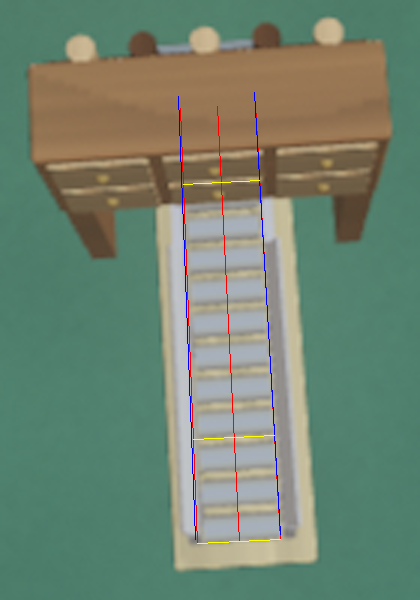

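View pics/ov_side.png

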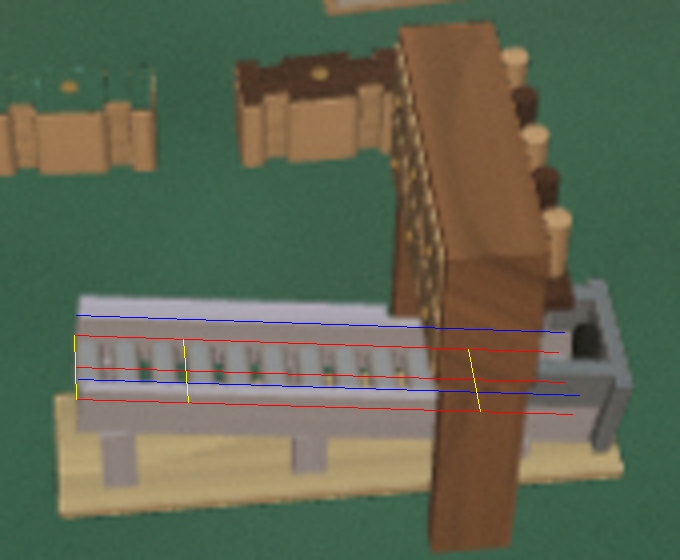

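Emit:
apply_moves(
  deltas=[
    [[0, 0, 0, -6.2], [0, 0, 0, -6.2], [0, 0, 0, -6.2], [0, 0, 0, -6.1], [-2.7, -2.82, 0, 0], [-2.7, -2.82, 0, 0], [-2.7, -2.82, 0, 0], [-2.7, -2.82, 0, 0], [-2.7, -2.82, 0, 0], [-2.7, -2.82, 0, 0]],
  ],
  hand=1,
  squeeze=30,
)

```text
t: 0.93
eef_pos: [0.3786, 0.4406, 0.2451]
orientation: [[-0.994, -0.108, -0.0], [-0.108, 0.994, -0.0], [0.0, -0.0, -1.0]]
ft_force: [0.9, 0.1, -0.7]
grip_width: 1.004
```

Emit:
apply_moves(
  deltas=[
    [[-2.7, -2.82, 0, 0], [-2.7, -2.82, 0, 0], [-2.7, -2.82, 0, 0], [-2.7, -2.82, 0, 0], [-2.7, -2.82, 0, 0], [-2.7, -2.82, 0, 0], [-2.7, -2.82, 0, 0], [-2.7, -2.82, 0, 0], [0, 0, 0, 0], [0, 0, 0, 0]],
  ],
)

```text
t: 1.77
eef_pos: [0.6178, 0.2394, 0.2443]
orientation: [[-0.994, -0.105, -0.001], [-0.105, 0.994, -0.0], [0.001, -0.0, -1.0]]
ft_force: [-0.8, -0.7, -0.3]
grip_width: 1.004
```

```bash
cat > st.py <<'E'
from rig import ctrl, imaging
from h import *
import sys
s=ctrl.state(); R=s["orientation"]; p=s["eef_pos"]
print("t",round(s["t"],2),"p",p.round(4),"yaw",np.degrees(np.arctan2(R[1,0],R[0,0])).round(2),"z",R[:,2].round(3),"F",s["ft_force"].round(1),"T",s["ft_torque"].round(2),"w",round(s["grip_width"],3),"q",s["joint_positions"].round(2))
def snap(n,name):
    d=imaging.read_camera(n); cv2.imwrite(f"pics/{name}.png",d["frame"][:,:,::-1]); pickle.dump(d,open(name+".pkl","wb")); return d
def goto(x,y,z):  # tool delta in cm
    print("delta cm",((R.T@(np.array([x,y,z])-p))*100).round(2))
def crop(name,x0,y0,w,h,k):
    im=cv2.imread(f"pics/{name}.png"); cv2.imwrite(f"pics/{name}_c.png",cv2.resize(im[y0:y0+h,x0:x0+w],None,fx=k,fy=k,interpolation=cv2.INTER_CUBIC))
E
python3 - <<'E'
from st import *
goto(.616,.2405,.13)
snap("side","side1");crop("side1",200,0,250,220,3)
snap("top","top1");crop("top1",60,130,200,200,3)
E
```

```text
t 1.77 p [0.6178 0.2394 0.2443] yaw -173.97 z [-0.001 -0.    -1.   ] F [-0.8 -0.7 -0.3] T [ 0.03  0.02 -0.03] w 1.004 q [ 0.27  0.55  1.46  0.    1.14 -1.41]
delta cm [ 0.15  0.13 11.43]
```

View pics/side1_c.png

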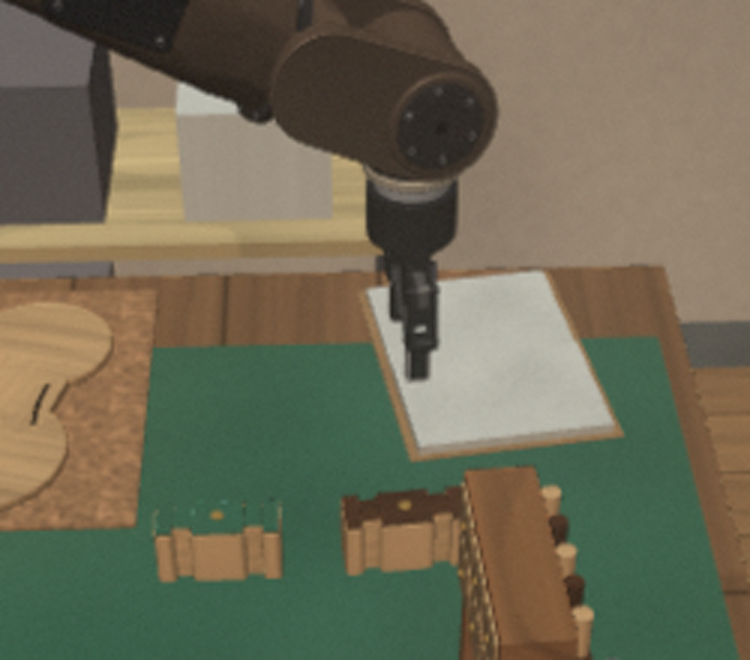

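View pics/top1_c.png

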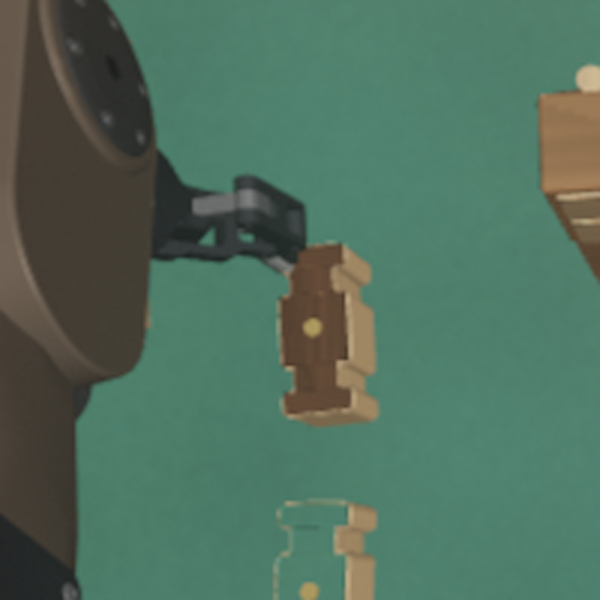

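Emit:
apply_moves(
  deltas=[
    [[0.15, 0.13, 3.5, 0], [0, 0, 3.5, 0], [0, 0, 3.5, 0], [0, 0, 3.0, 0], [0, 0, 2.5, 0], [0, 0, 2.0, 0], [0, 0, 1.0, 0], [0, 0, 0.45, 0], [0, 0, 0, 0], [0, 0, 0, 0]],
  ],
)

```text
t: 2.7
eef_pos: [0.6153, 0.2428, 0.0519]
orientation: [[-0.994, -0.109, 0.001], [-0.109, 0.994, 0.0], [-0.001, 0.0, -1.0]]
ft_force: [0.6, 0.0, 1.5]
grip_width: 0.997
```

```bash
python3 - <<'E'
from st import *
goto(.616,.2405,.05)
snap("side","side2");crop("side2",270,70,160,140,5)
snap("top","top2");crop("top2",100,170,130,120,5)
E
```

```text
t 2.7 p [0.6153 0.2428 0.0519] yaw -173.76 z [ 0.001  0.    -1.   ] F [0.6 0.  1.5] T [-0.04 -0.01  0.  ] w 0.997 q [ 0.28  0.76  1.62  0.    0.76 -1.4 ]
delta cm [-0.04 -0.24  0.19]
```

View pics/side2_c.png

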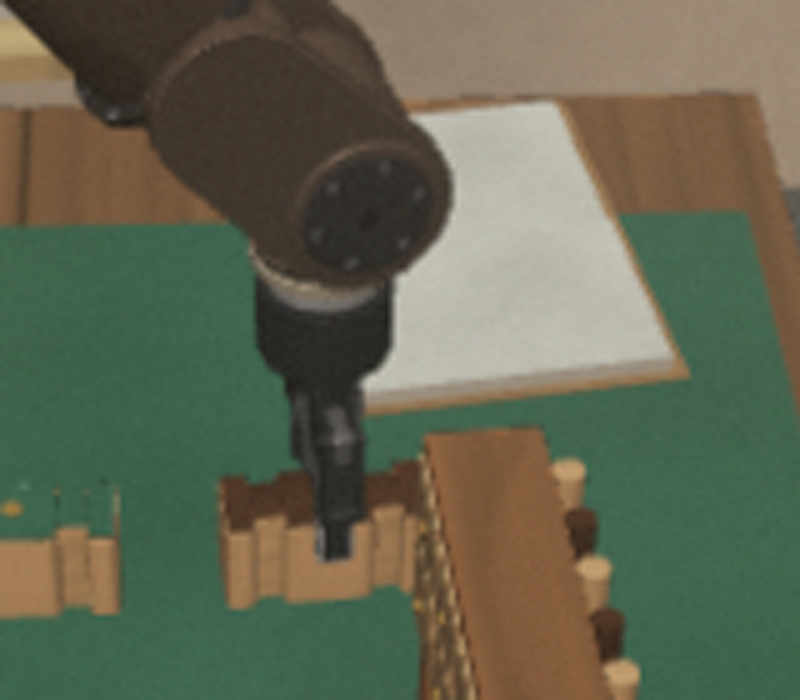

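View pics/top2_c.png

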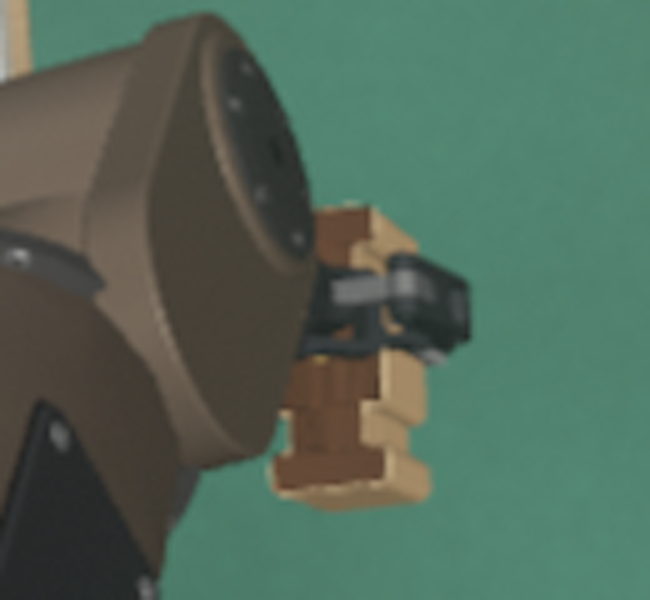

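Emit:
apply_moves(
  deltas=[
    [[0, -0.15, 0.1, 0], [0, 0, 0, 0], [0, 0, 0, 0], [0, 0, 0, 0], [0, 0, 0, 0], [0, 0, 0, 0], [0, 0, 0, 0], [0, 0, 0, 0], [0, 0, 0, 0], [0, 0, 0, 0]],
  ],
  hand=-1,
  squeeze=30,
)

```text
t: 3.63
eef_pos: [0.6154, 0.2408, 0.0504]
orientation: [[-0.994, -0.108, 0.001], [-0.108, 0.994, 0.0], [-0.001, 0.0, -1.0]]
ft_force: [-1.5, 0.1, 5.4]
grip_width: 0.58
```

Emit:
apply_moves(
  deltas=[
    [[0, 0, 0, 0], [0, 0, 0, 0], [0, 0, -0.5, 0], [0, 0, -1.5, 0], [0, 0, -2.5, 0], [0, 0, -2.5, 0], [0, 0, -2.5, 0], [0, 0, -1.5, 0], [0, 0, -1.0, 0], [0, 0, 0, 0]],
  ],
)

```text
t: 4.47
eef_pos: [0.6157, 0.2409, 0.1717]
orientation: [[-0.994, -0.108, 0.003], [-0.108, 0.994, 0.001], [-0.003, 0.0, -1.0]]
ft_force: [1.0, 0.4, -3.4]
grip_width: 0.58
```

```bash
python3 - <<'E'
from st import *
snap("side","side3");crop("side3",270,50,160,140,5)
snap("top","top3");crop("top3",100,150,130,120,5)
h,dk=pickle.load(open("fit.pkl","rb"))
from numpy import cos,sin
hx=h[0]-.185*cos(np.radians(8))*cos(h[2]); hy=h[1]-.185*cos(np.radians(8))*sin(h[2]); print("load",hx,hy,"yaw",np.degrees(h[2]))
goto(hx,hy,p[2])
E
```

```text
t 4.47 p [0.6157 0.2409 0.1717] yaw -173.79 z [ 0.003  0.001 -1.   ] F [ 1.   0.4 -3.4] T [-0.   -0.    0.02] w 0.58 q [ 0.27  0.61  1.54  0.    0.98 -1.41]
load 0.5170553754552535 -0.05737082902055572 yaw 2.95326062141883
delta cm [ 13.03 -28.58  -0.05]
```

View pics/side3_c.png

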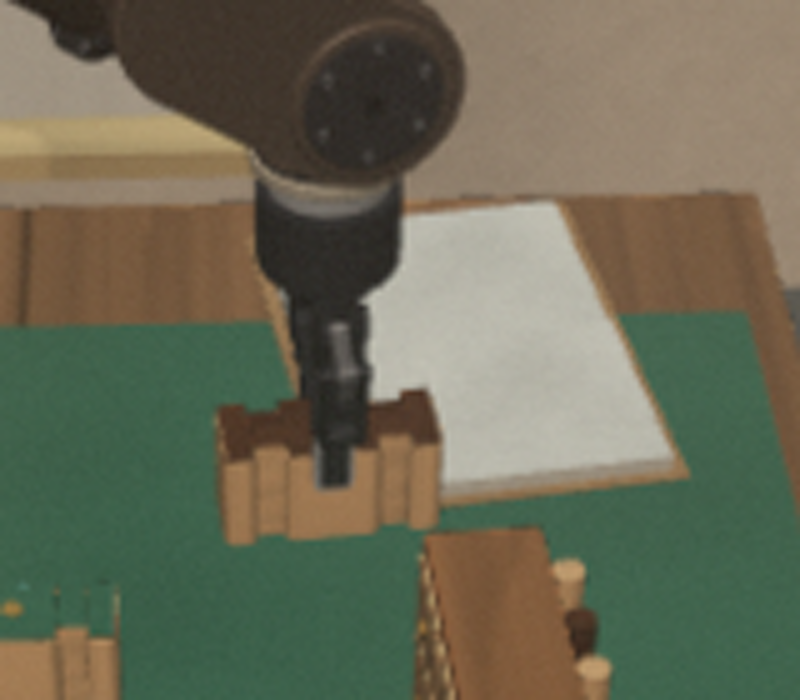

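View pics/top3_c.png

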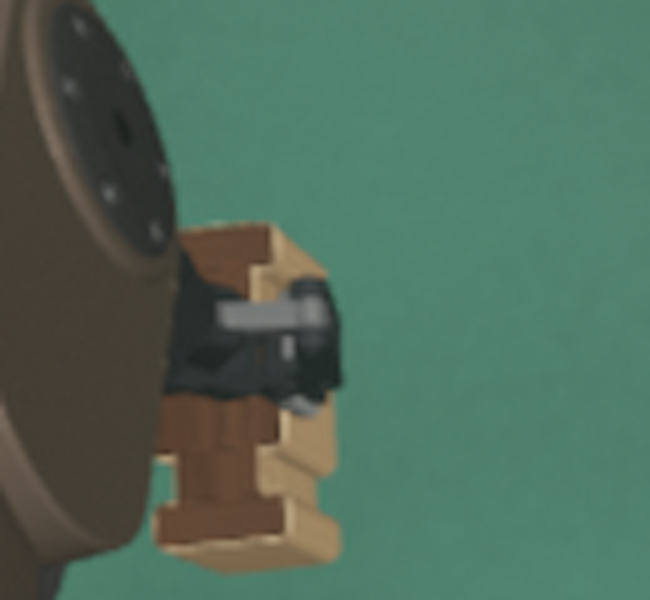

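Emit:
apply_moves(
  deltas=[
    [[1.63, -3.57, 0, 0], [1.63, -3.57, 0, 0], [1.63, -3.57, 0, 0], [1.63, -3.57, 0, 0], [1.63, -3.57, 0, 0], [1.63, -3.57, 0, 0], [1.63, -3.57, 0, 0], [1.63, -3.57, 0, 0], [0, 0, 0, 3.25], [0, 0, 0, 0]],
  ],
)

```text
t: 5.4
eef_pos: [0.5155, -0.059, 0.1686]
orientation: [[-0.999, -0.045, -0.002], [-0.045, 0.999, 0.001], [0.002, 0.001, -1.0]]
ft_force: [0.2, 0.2, -3.2]
grip_width: 0.577
```

```bash
python3 - <<'E'
from st import *
goto(.517,-.0574,.16)
snap("side","side4");crop("side4",255,120,170,140,4)
snap("top","top4");crop("top4",230,140,140,200,3)
E
```

```text
t 5.4 p [ 0.5155 -0.059   0.1686] yaw -177.4 z [-0.002  0.001 -1.   ] F [ 0.2  0.2 -3.2] T [-0.05 -0.05 -0.03] w 0.577 q [-0.24  0.44  1.9   0.    0.8  -1.86]
delta cm [-0.16  0.16  0.86]
```

View pics/side4_c.png

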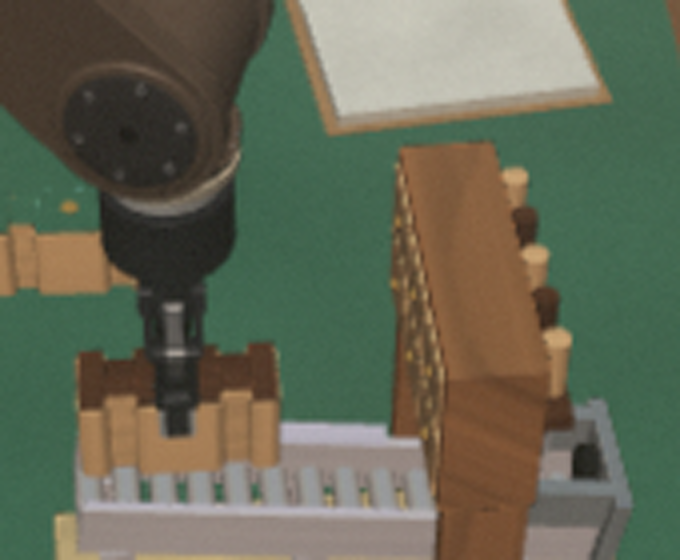

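View pics/top4_c.png

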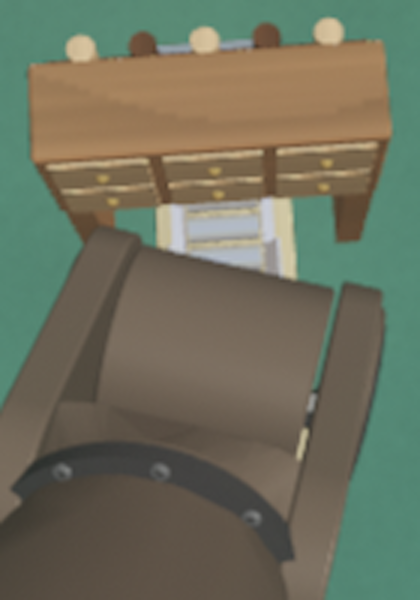

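Emit:
apply_moves(
  deltas=[
    [[-0.16, 0.13, 0, -0.3], [0, 0, 0.3, 0], [0, 0, 0.3, 0], [0, 0, 0.3, 0], [0, 0, 0.3, 0], [0, 0, 0, 0], [0, 0, 0, 0], [0, 0, 0, 0], [0, 0, 0, 0], [0, 0, 0, 0]],
  ],
)

```text
t: 6.33
eef_pos: [0.518, -0.0559, 0.1579]
orientation: [[-0.998, -0.057, 0.0], [-0.057, 0.998, 0.0], [-0.0, 0.0, -1.0]]
ft_force: [0.3, -0.1, -3.1]
grip_width: 0.58
```

```bash
python3 - <<'E'
from st import *
goto(.517,-.0574,.145)
snap("side","side5");crop("side5",265,190,110,90,7)
E
```

```text
t 6.33 p [ 0.518  -0.0559  0.1579] yaw -176.75 z [ 0.  0. -1.] F [ 0.3 -0.1 -3.1] T [0.03 0.02 0.02] w 0.58 q [-0.23  0.46  1.91  0.    0.78 -1.86]
delta cm [ 0.11 -0.14  1.29]
```

View pics/side5_c.png

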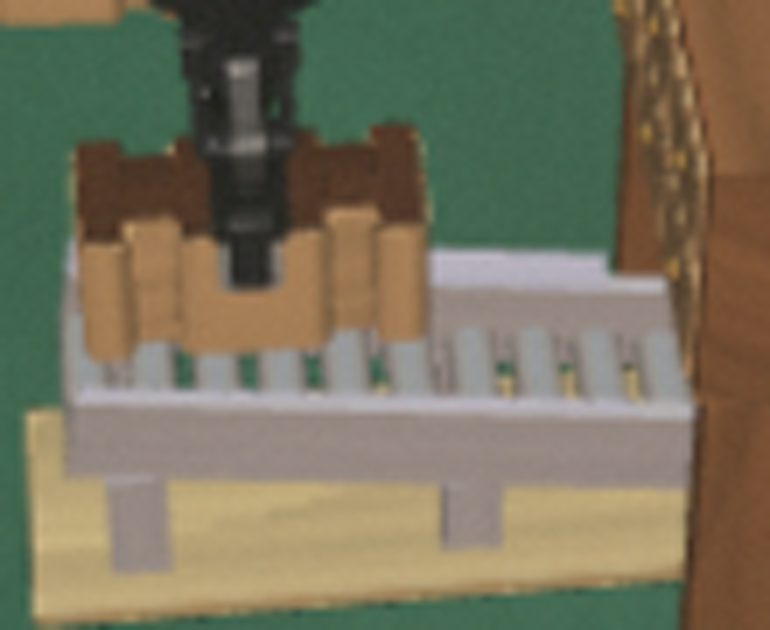

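Emit:
apply_moves(
  deltas=[
    [[0.08, -0.14, 0, -0.25], [0, 0, 0.3, 0], [0, 0, 0.3, 0], [0, 0, 0.3, 0], [0, 0, 0.3, 0], [0, 0, 0, 0], [0, 0, 0, 0], [0, 0, 0, 0], [0, 0, 0, 0], [0, 0, 0, 0]],
  ],
)

```text
t: 7.22
eef_pos: [0.5173, -0.0573, 0.1459]
orientation: [[-0.998, -0.061, 0.0], [-0.061, 0.998, 0.0], [-0.0, 0.0, -1.0]]
ft_force: [0.1, 0.0, -3.5]
grip_width: 0.577
```

```bash
python3 - <<'E'
from st import *
goto(.517,-.0574,.1355)
snap("side","side6");crop("side6",265,190,110,90,7)
T=load("side6")
for q in [(-.06,-.025,.0),(.06,-.025,0),(-.06,-.025,.062),(.06,-.025,.062)]:
    from numpy import cos,sin
    a=np.radians(2.95); P=(p[0]+cos(a)*q[0]-sin(a)*q[1],p[1]+sin(a)*q[0]+cos(a)*q[1],p[2]-.0504+q[2])
    print(((proj(T,P)-(265,190)+.5)*7-.5).round(0))
E
```

```text
t 7.22 p [ 0.5173 -0.0573  0.1459] yaw -176.49 z [ 0.  0. -1.] F [ 0.1  0.  -3.5] T [-0.01  0.01 -0.02] w 0.577 q [-0.24  0.48  1.92  0.    0.75 -1.87]
delta cm [ 0.03 -0.    1.04]
[ 86. 393.]
[429. 371.]
[ 75. 269.]
[429. 247.]
```

View pics/side6_c.png

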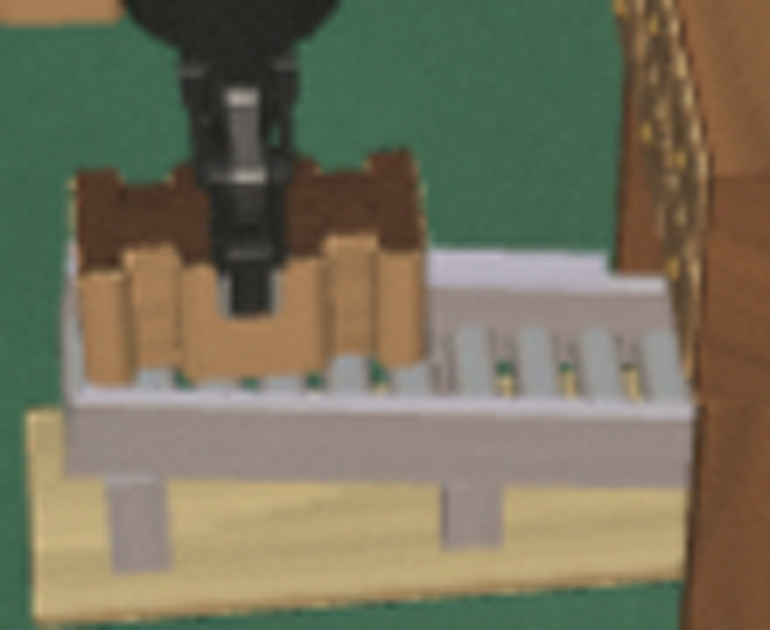

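Emit:
apply_moves(
  deltas=[
    [[0, 0, 0.2, 0.5], [0, 0, 0.2, 0], [0, 0, 0.2, 0], [0, 0, 0.2, 0], [0, 0, 0.2, 0], [0, 0, 0, 0], [0, 0, 0, 0], [0, 0, 0, 0], [0, 0, 0, 0], [0, 0, 0, 0]],
  ],
  squeeze=20,
)

```text
t: 8.1
eef_pos: [0.5171, -0.0574, 0.1357]
orientation: [[-0.999, -0.053, -0.0], [-0.053, 0.999, -0.0], [0.0, -0.0, -1.0]]
ft_force: [-0.7, -5.3, -6.4]
grip_width: 0.577
```

```bash
python3 - <<'E'
from st import *
E
```

```text
t 8.1 p [ 0.5171 -0.0574  0.1357] yaw -176.98 z [-0. -0. -1.] F [-0.7 -5.3 -6.4] T [-1.14  0.02  0.3 ] w 0.577 q [-0.24  0.49  1.93 -0.    0.72 -1.86]
```

Emit:
apply_moves(
  deltas=[
    [[0, -0.1, 0, 0], [0, 0, 0, 0], [0, 0, 0, 0], [0, 0, 0, 0], [0, 0, 0, 0], [0, 0, 0, 0], [0, 0, 0, 0], [0, 0, 0, 0], [0, 0, 0, 0], [0, 0, 0, 0]],
  ],
)

```text
t: 8.93
eef_pos: [0.5173, -0.0583, 0.1358]
orientation: [[-0.999, -0.052, -0.0], [-0.052, 0.999, 0.0], [-0.0, 0.0, -1.0]]
ft_force: [-0.1, 0.1, -3.5]
grip_width: 0.58
```

```bash
python3 - <<'E'
from st import *
snap("side","side7");crop("side7",265,190,110,90,7)
E
```

```text
t 8.93 p [ 0.5173 -0.0583  0.1358] yaw -177.0 z [-0.  0. -1.] F [-0.1  0.1 -3.5] T [-0.04 -0.   -0.01] w 0.58 q [-0.24  0.49  1.93  0.    0.72 -1.86]
```

View pics/side7_c.png

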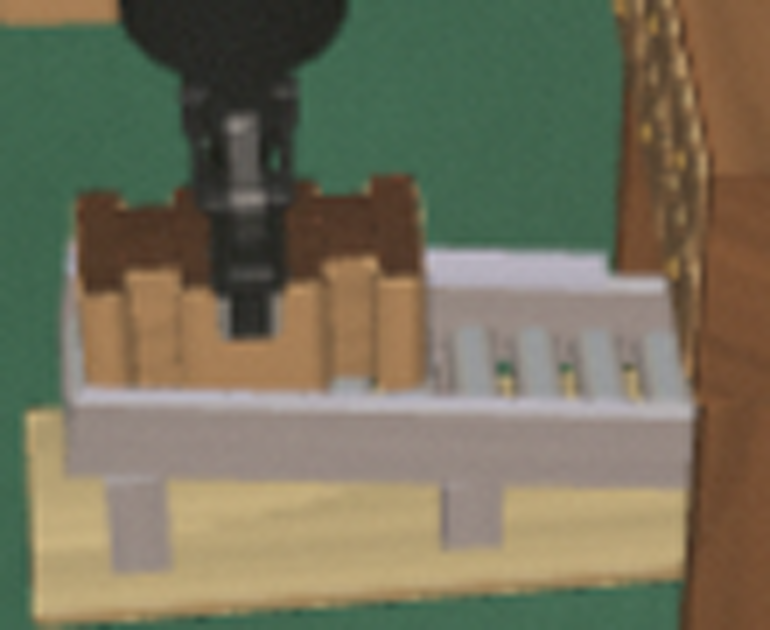

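Emit:
apply_moves(
  deltas=[
    [[0, -0.05, 0.1, 0], [0, 0, 0.1, 0], [0, 0, 0.1, 0], [0, 0, 0.1, 0], [0, 0, 0, 0], [0, 0, 0, 0], [0, 0, 0, 0], [0, 0, 0, 0], [0, 0, 0, 0], [0, 0, 0, 0]],
  ],
)

```text
t: 9.82
eef_pos: [0.5174, -0.0588, 0.1318]
orientation: [[-0.999, -0.052, 0.0], [-0.052, 0.999, 0.0], [-0.0, 0.0, -1.0]]
ft_force: [0.5, 2.9, 2.8]
grip_width: 0.577
```

Emit:
apply_moves(
  deltas=[
    [[0, 0.04, 0.1, 0], [0, 0, 0.1, 0], [0, 0, 0.1, 0], [0, 0, 0.1, 0], [0, 0, 0, 0], [0, 0, 0, 0], [0, 0, 0, 0], [0, 0, 0, 0], [0, 0, 0, 0], [0, 0, 0, 0]],
  ],
)

```text
t: 10.65
eef_pos: [0.5173, -0.0584, 0.1277]
orientation: [[-0.999, -0.052, -0.0], [-0.052, 0.999, 0.0], [0.0, 0.0, -1.0]]
ft_force: [0.6, 2.6, 1.6]
grip_width: 0.578
```

```bash
python3 - <<'E'
from st import *
snap("side","side8");crop("side8",265,190,110,90,7)
E
```

```text
t 10.65 p [ 0.5173 -0.0584  0.1277] yaw -177.0 z [-0.  0. -1.] F [0.6 2.6 1.6] T [ 0.26  0.15 -0.14] w 0.578 q [-0.24  0.5   1.93  0.    0.7  -1.86]
```

View pics/side8_c.png

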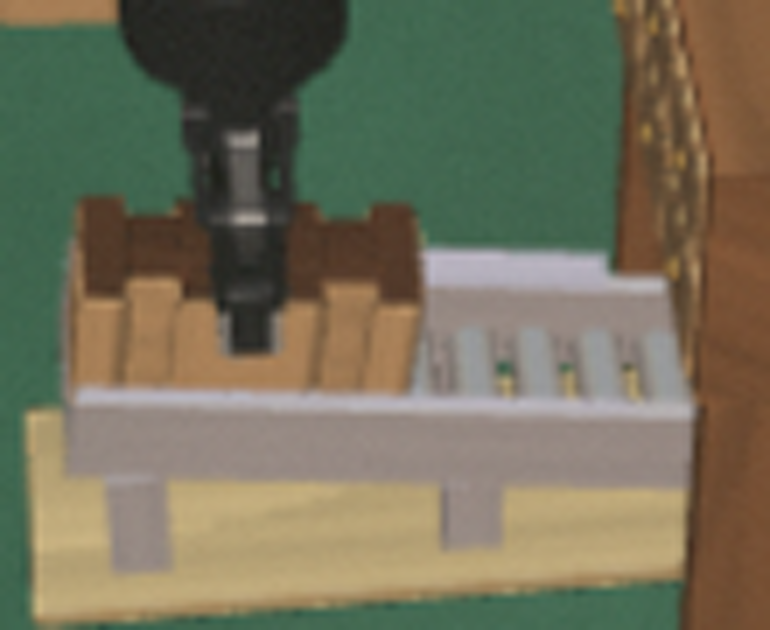

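Emit:
apply_moves(
  deltas=[
    [[0, 0, 0, 0], [0, 0, 0, 0], [0, 0, 0, 0], [0, 0, 0, 0], [0, 0, 0, 0], [0, 0, 0, 0], [0, 0, 0, 0], [0, 0, 0, 0], [0, 0, 0, 0], [0, 0, 0, 0]],
  ],
  hand=1,
)

```text
t: 11.53
eef_pos: [0.5174, -0.0584, 0.1278]
orientation: [[-0.999, -0.052, 0.0], [-0.052, 0.999, 0.0], [-0.0, 0.0, -1.0]]
ft_force: [0.3, -1.0, 0.9]
grip_width: 1.002
```

```bash
python3 - <<'E'
from st import *
snap("side","side9");crop("side9",255,150,170,140,4)
E
```

```text
t 11.53 p [ 0.5174 -0.0584  0.1278] yaw -176.99 z [ 0.  0. -1.] F [ 0.3 -1.   0.9] T [ 0.05  0.   -0.01] w 1.002 q [-0.24  0.5   1.93  0.    0.7  -1.86]
```

View pics/side9_c.png

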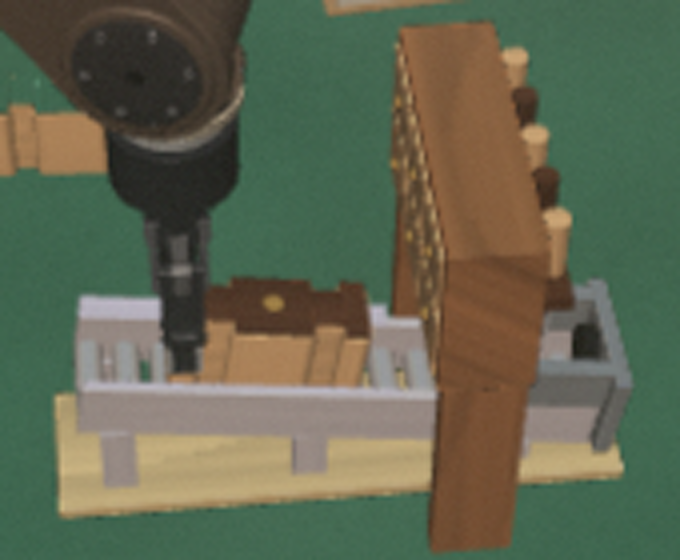

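Emit:
apply_moves(
  deltas=[
    [[0, 0, -1, 0], [0, 0, -1, 0], [0, 0, -1, 0], [0, 0, -1, 0], [0, 0, -1, 0], [0, 0, 0, 0], [0, 0, 0, 0], [0, 0, 0, 0], [0, 0, 0, 0], [0, 0, 0, 0]],
  ],
)

```text
t: 12.42
eef_pos: [0.5172, -0.0584, 0.1773]
orientation: [[-0.999, -0.052, -0.001], [-0.052, 0.999, 0.0], [0.001, 0.0, -1.0]]
ft_force: [0.1, -0.2, 0.1]
grip_width: 1.0
```

Emit:
apply_moves(
  deltas=[
    [[0, 0, 0, 0], [0, 0, 0, 0], [0, 0, 0, 0], [0, 0, 0, 0], [0, 0, 0, 0], [0, 0, 0, 0], [0, 0, 0, 0], [0, 0, 0, 0], [0, 0, 0, 0], [0, 0, 0, 0]],
  ],
)

```text
t: 13.25
eef_pos: [0.5173, -0.0584, 0.1778]
orientation: [[-0.999, -0.052, 0.0], [-0.052, 0.999, 0.0], [-0.0, 0.0, -1.0]]
ft_force: [1.1, 0.3, 0.3]
grip_width: 1.003
```

```bash
python3 - <<'E'
from st import *
snap("side","side10");crop("side10",255,150,170,140,4)
E
```

```text
t 13.25 p [ 0.5173 -0.0584  0.1778] yaw -177.0 z [ 0.  0. -1.] F [1.1 0.3 0.3] T [ 0.05  0.02 -0.  ] w 1.003 q [-0.24  0.43  1.89  0.    0.82 -1.86]
```

View pics/side10_c.png

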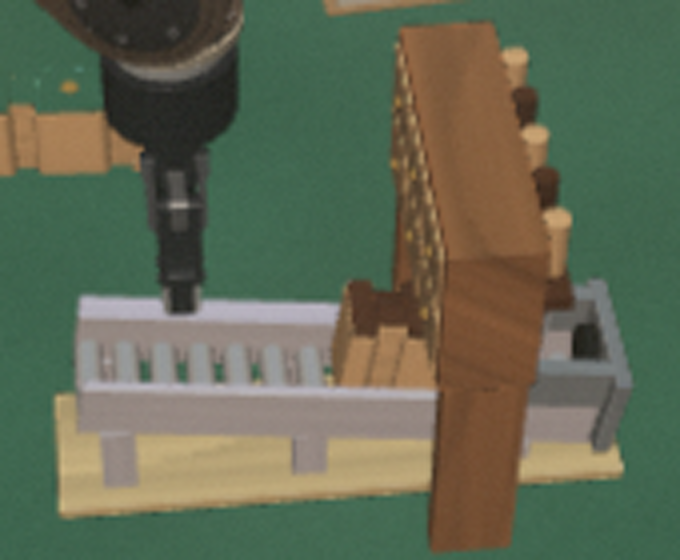

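```bash
cat > s.py <<'E'
from h import *
h,dk=pickle.load(open("fit.pkl","rb")); h=h.copy()
def L(s,y,z):
    a=np.radians(8); X=s*np.cos(a)+z*np.sin(a);c,q=np.cos(h[2]),np.sin(h[2])
    return np.array([h[0]+c*X-q*y,h[1]-.001+q*X+c*y,.05-s*np.sin(a)+z*np.cos(a)])
E
python3 - <<'E'
from s import *
T=load("side10")
for s in(-.05,-.04,-.03,-.02,0):
    print(s,[((proj(T,L(s-.06,y,.062))-(255,150)+.5)*4-.5).round(0) for y in(.025,-.025)],((proj(T,L(s-.06,-.025,.02))-(255,150)+.5)*4-.5).round(0))
E
```

```text
-0.05 [array([315., 277.]), array([323., 336.])] [312. 383.]
-0.04 [array([330., 278.]), array([339., 336.])] [328. 383.]
-0.03 [array([346., 278.]), array([355., 337.])] [344. 384.]
-0.02 [array([362., 279.]), array([371., 337.])] [360. 384.]
0 [array([394., 280.]), array([404., 338.])] [392. 385.]
```

Emit:
apply_moves(
  deltas=[
    [[0, 0, 0, 7], [0, 0, 0, 7], [0, 0, 0, 7], [0, 0, 0, 7], [0, 0, 0, 7], [0, 0, 0, 7], [0, 0, 0, 7], [0, 0, 0, 7], [0, 0, 0, 7], [0, 0, 0, 7]],
  ],
)

```text
t: 14.13
eef_pos: [0.5173, -0.0584, 0.1778]
orientation: [[-0.385, 0.923, -0.0], [0.923, 0.385, 0.0], [0.0, -0.0, -1.0]]
ft_force: [0.5, -0.2, -0.8]
grip_width: 0.999
```

Emit:
apply_moves(
  deltas=[
    [[0, 0, 0, 7], [0, 0, 0, 7], [0, 0, 0, 6], [0, 0, 0, 0], [0, 0, 0, 0], [0, 0, 0, 0], [0, 0, 0, 0], [0, 0, 0, 0], [0, 0, 0, 0], [0, 0, 0, 0]],
  ],
)

```text
t: 14.97
eef_pos: [0.5173, -0.0584, 0.1778]
orientation: [[-0.053, 0.999, 0.0], [0.999, 0.053, 0.0], [0.0, 0.0, -1.0]]
ft_force: [0.2, 0.6, 0.0]
grip_width: 1.003
```

```bash
python3 - <<'E'
from st import *
from s import *
d=snap("side","side11");crop("side11",240,100,190,170,4)
snap("top","top11");crop("top11",230,140,140,200,3)
for dx in(-.057,-.0425,0,.0425,.057):
    for dz in (0,.059): print(dx,dz,((proj(d,p+[dx,0,dz])-(240,100)+.5)*4-.5).round(0))
E
```

```text
t 14.97 p [ 0.5173 -0.0584  0.1778] yaw 93.04 z [ 0.  0. -1.] F [0.2 0.6 0. ] T [-0.06  0.01 -0.01] w 1.003 q [-0.24  0.43  1.89  0.    0.82 -0.29]
-0.057 0 [144. 457.]
-0.057 0.059 [138. 383.]
-0.0425 0 [169. 456.]
-0.0425 0.059 [163. 383.]
0 0 [241. 454.]
0 0.059 [237. 381.]
0.0425 0 [312. 453.]
0.0425 0.059 [311. 379.]
0.057 0 [337. 452.]
0.057 0.059 [337. 378.]
```

View pics/side11_c.png

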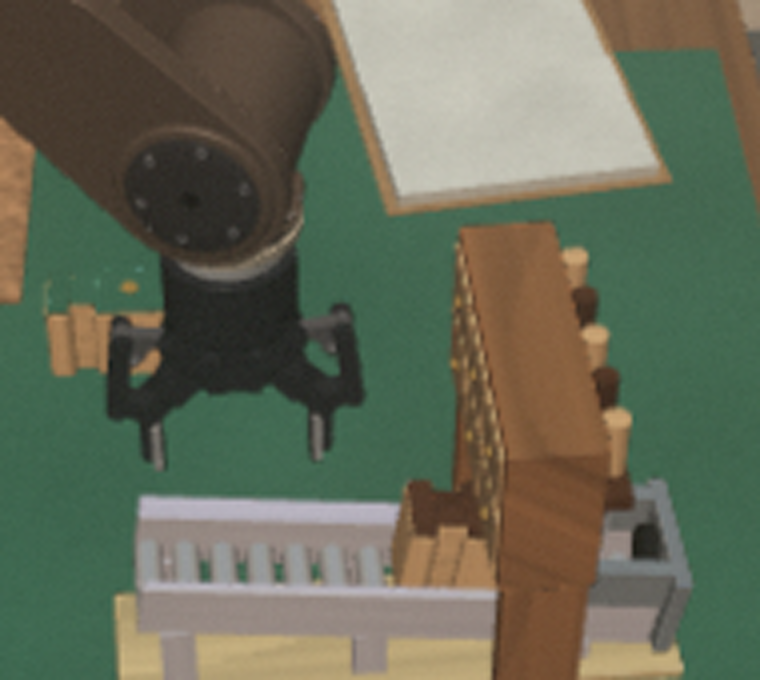

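View pics/top11_c.png

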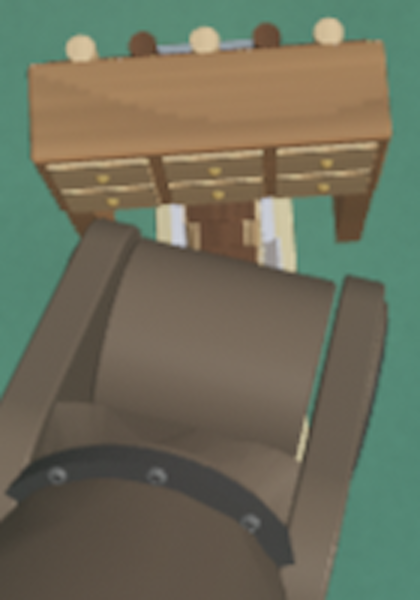

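Emit:
apply_moves(
  deltas=[
    [[0, 0, 0, 7], [0, 0, 0, 7], [0, 0, 0, 7], [0, 0, 0, 7], [0, 0, 0, 7], [0, 0, 0, 7], [0, 0, 0, 7], [0, 0, 0, 1], [0, 0, 0, 0], [0, 0, 0, 0]],
  ],
  hand=1,
  squeeze=100,
)

```text
t: 15.9
eef_pos: [0.5174, -0.0584, 0.1778]
orientation: [[0.729, 0.685, 0.0], [0.685, -0.729, 0.0], [0.0, 0.0, -1.0]]
ft_force: [-0.4, 0.4, -0.8]
grip_width: 1.005
```

```bash
python3 - <<'E'
from st import *
goto(.5235,-.0239,.13)
d=snap("side","side12");crop("side12",240,100,190,170,4)
snap("top","top12");crop("top12",230,140,140,200,3)
E
```

```text
t 15.9 p [ 0.5174 -0.0584  0.1778] yaw 43.22 z [ 0.  0. -1.] F [-0.4  0.4 -0.8] T [0.01 0.01 0.01] w 1.005 q [-0.24  0.43  1.89  0.    0.82  0.58]
delta cm [ 2.81 -2.1   4.78]
```

View pics/side12_c.png

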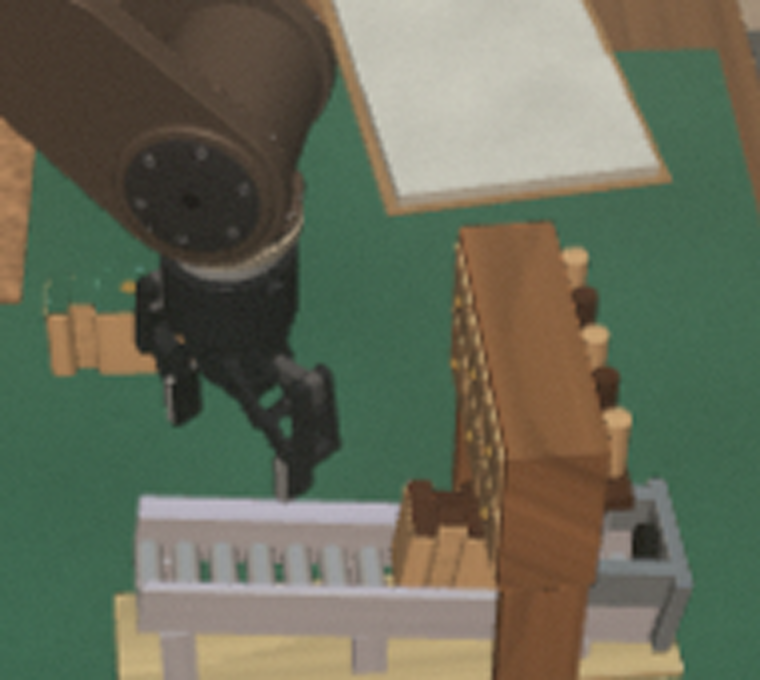

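Emit:
apply_moves(
  deltas=[
    [[1.4, -1.05, 0, 0], [1.4, -1.05, 0, 0], [0, 0, 1.5, 0], [0, 0, 2, 0], [0, 0, 2, 0], [0, 0, 1.5, 0], [0, 0, 0, 0], [0, 0, 0, 0], [0, 0, 0, 0], [0, 0, 0, 0]],
  ],
)

```text
t: 16.83
eef_pos: [0.524, -0.0241, 0.1088]
orientation: [[0.731, 0.682, 0.002], [0.682, -0.731, -0.0], [0.001, 0.001, -1.0]]
ft_force: [-0.1, -0.4, -0.3]
grip_width: 0.997
```

```bash
python3 - <<'E'
from st import *
goto(.5235,-.0239,.081)
d=snap("side","side13");crop("side13",240,120,190,170,4)
E
```

```text
t 16.83 p [ 0.524  -0.0241  0.1088] yaw 43.03 z [ 0.002 -0.    -1.   ] F [-0.1 -0.4 -0.3] T [-0.02 -0.03  0.04] w 0.997 q [-0.17  0.54  1.94  0.    0.66  0.65]
delta cm [-0.03 -0.05  2.78]
```

View pics/side13_c.png

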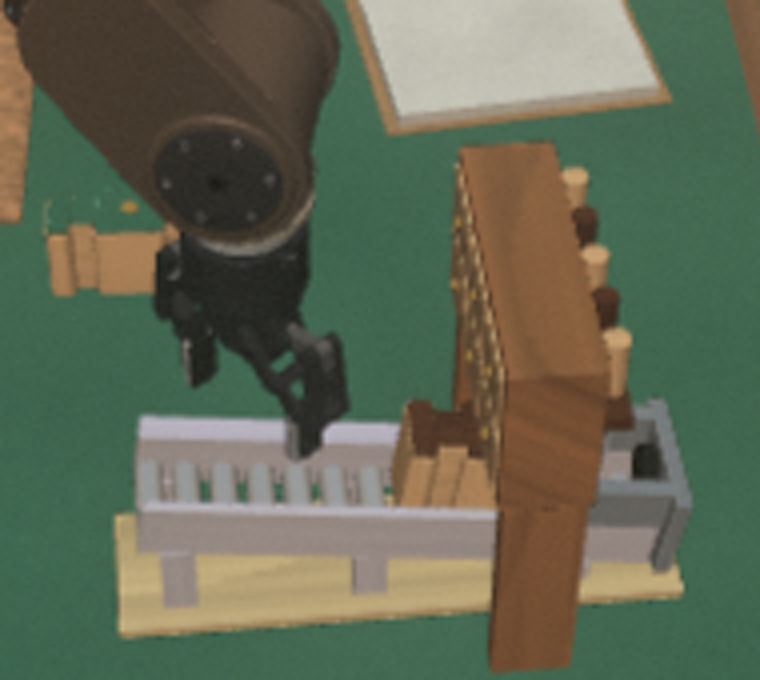

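Emit:
apply_moves(
  deltas=[
    [[0, 0, 0.7, 0], [0, 0, 0.7, 0], [0, 0, 0.7, 0], [0, 0, 0.5, 0], [0.38, 0.32, 0.07, 0], [0.38, 0.32, 0.07, 0], [0.38, 0.32, 0.07, 0], [0.38, 0.32, 0.07, 0], [0.38, 0.32, 0.07, 0], [0, 0, 0, 0]],
  ],
)

```text
t: 17.72
eef_pos: [0.5494, -0.0227, 0.0783]
orientation: [[0.731, 0.682, 0.001], [0.682, -0.731, -0.0], [0.001, 0.001, -1.0]]
ft_force: [-0.6, -0.1, 0.2]
grip_width: 1.0
```

```bash
python3 - <<'E'
from st import *
d=snap("side","side14");crop("side14",240,120,190,170,4)
snap("top","top14");crop("top14",230,140,140,200,3)
E
```

```text
t 17.72 p [ 0.5494 -0.0227  0.0783] yaw 43.01 z [ 0.001 -0.    -1.   ] F [-0.6 -0.1  0.2] T [-0.04 -0.03 -0.06] w 1.0 q [-0.16  0.61  1.9   0.    0.63  0.66]
```

View pics/side14_c.png

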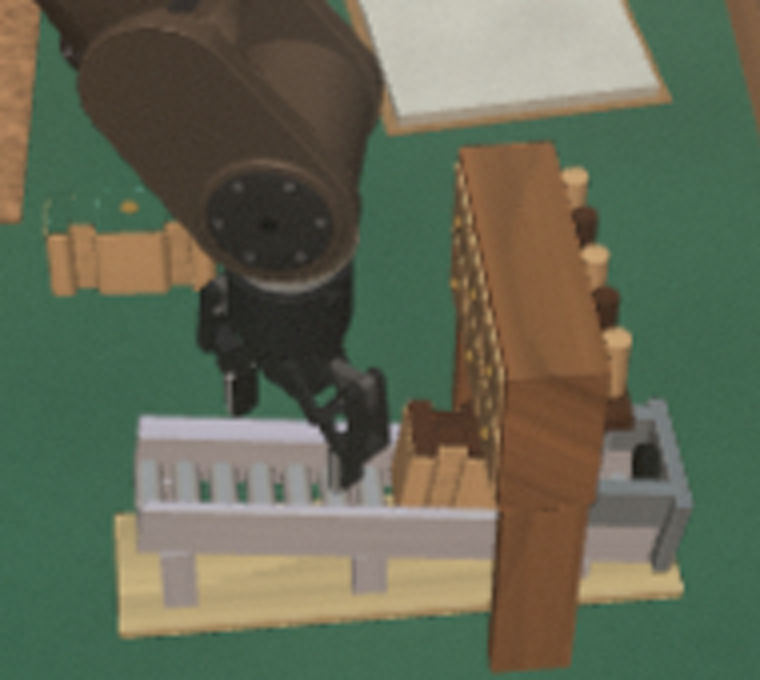

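View pics/top14_c.png

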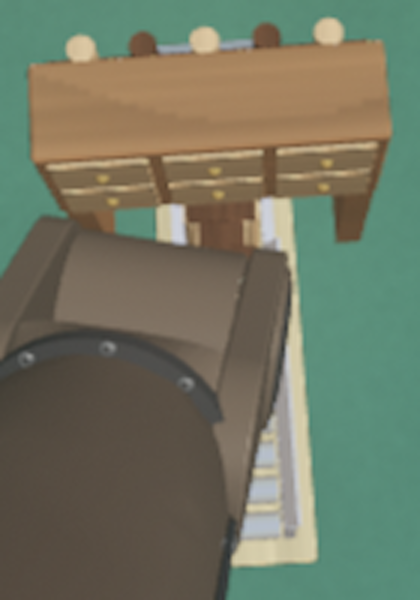

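Emit:
apply_moves(
  deltas=[
    [[0.23, 0.193, 0.04, 0], [0.23, 0.193, 0.04, 0], [0.23, 0.193, 0.04, 0], [0.154, 0.128, 0.03, 0], [0.077, 0.064, 0.015, 0], [0.077, 0.064, 0.015, 0], [0.077, 0.064, 0.015, 0], [0.077, 0.064, 0.015, 0], [0, 0, 0, 0], [0, 0, 0, 0]],
  ],
)

```text
t: 18.65
eef_pos: [0.5633, -0.0219, 0.0762]
orientation: [[0.731, 0.682, -0.0], [0.682, -0.731, 0.0], [0.0, -0.0, -1.0]]
ft_force: [-0.3, 0.1, -0.5]
grip_width: 1.0
```

```bash
cat >> st.py <<'E'
from s import h as H
D=np.array([np.cos(H[2]),np.sin(H[2])]); rel=p[:2]-H[:2]-[0,-.001]
print("along mm",(rel@D*1000).round(1),"lat",((-D[1]*rel[0]+D[0]*rel[1])*1000).round(1),"Fdown",(s["ft_force"][:2]@D).round(2))
E
python3 - <<'E'
from st import *
d=snap("side","side15");crop("side15",290,200,110,80,7)
E
```

```text
t 18.65 p [ 0.5633 -0.0219  0.0762] yaw 43.01 z [-0.  0. -1.] F [-0.3  0.1 -0.5] T [-0.01  0.04  0.03] w 1.0 q [-0.16  0.63  1.86  0.    0.65  0.66]
along mm -135.2 lat 34.0 Fdown -0.27
```

View pics/side15_c.png

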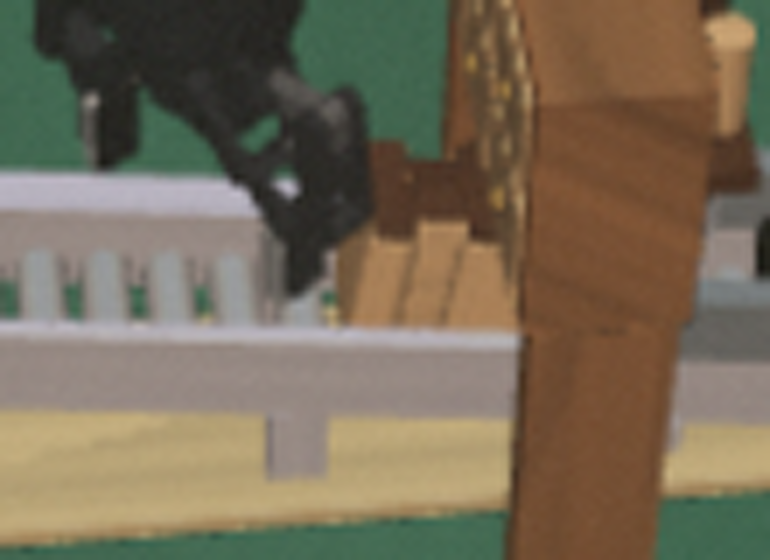

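Emit:
apply_moves(
  deltas=[
    [[0, 0, -0.6, 0], [0, 0, -0.6, 0], [0, 0, -0.5, 0], [0, 0, 0, 0], [0, 0, 0, 0], [0, 0, 0, 0], [0, 0, 0, 0], [0, 0, 0, 0], [0, 0, 0, 0], [0, 0, 0, 0]],
  ],
)

```text
t: 19.53
eef_pos: [0.5632, -0.0219, 0.093]
orientation: [[0.731, 0.682, -0.0], [0.682, -0.731, 0.0], [-0.0, -0.0, -1.0]]
ft_force: [-0.2, -0.3, 0.2]
grip_width: 1.002
```

Emit:
apply_moves(
  deltas=[
    [[0.077, 0.064, 0.01, 0], [0.077, 0.064, 0.01, 0], [0.077, 0.064, 0.01, 0], [0.077, 0.064, 0.01, 0], [0.077, 0.064, 0.015, 0], [0.077, 0.064, 0.015, 0], [0.077, 0.064, 0.015, 0], [0, 0, 0, 0], [0, 0, 0, 0], [0, 0, 0, 0]],
  ],
)

```text
t: 20.37
eef_pos: [0.5702, -0.0215, 0.0923]
orientation: [[0.731, 0.682, -0.0], [0.682, -0.731, 0.0], [0.0, -0.0, -1.0]]
ft_force: [-0.1, -0.6, 0.1]
grip_width: 1.001
```

```bash

python3 - <<'E'
from st import *
d=snap("side","side16");crop("side16",290,180,110,85,7)
E
```

```text
t 20.37 p [ 0.5702 -0.0215  0.0923] yaw 43.0 z [-0.  0. -1.] F [-0.1 -0.6  0.1] T [0.04 0.   0.03] w 1.001 q [-0.15  0.61  1.84  0.    0.69  0.67]
along mm -128.2 lat 34.1 Fdown -0.17
```

View pics/side16_c.png

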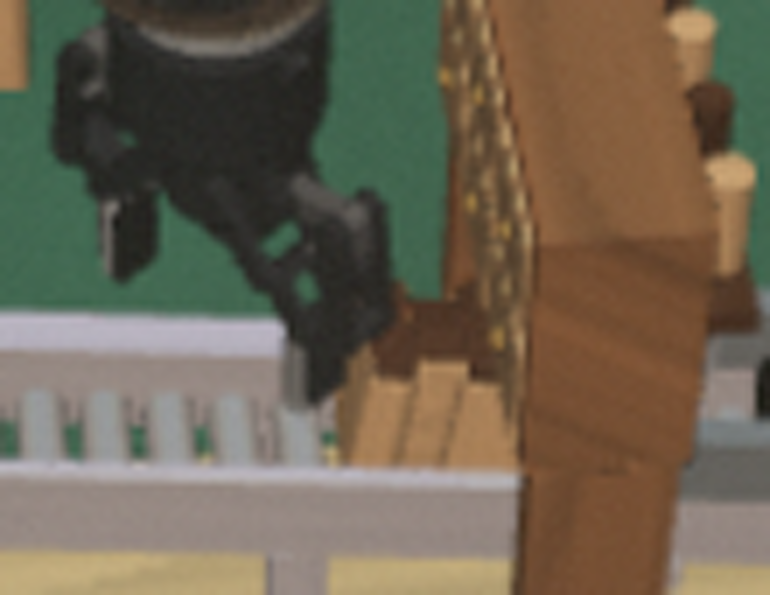

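Emit:
apply_moves(
  deltas=[
    [[0.077, 0.064, 0.015, 0], [0.077, 0.064, 0.015, 0], [0.077, 0.064, 0.015, 0], [0.077, 0.064, 0.015, 0], [0.077, 0.064, 0.015, 0], [0.077, 0.064, 0.015, 0], [0, 0, 0, 0], [0, 0, 0, 0], [0, 0, 0, 0], [0, 0, 0, 0]],
  ],
)

```text
t: 21.25
eef_pos: [0.5759, -0.0211, 0.0914]
orientation: [[0.731, 0.682, -0.001], [0.682, -0.731, 0.0], [-0.0, -0.001, -1.0]]
ft_force: [-5.0, 0.3, 3.4]
grip_width: 1.0
```

```bash

python3 - <<'E'
from st import *
d=snap("side","side17");crop("side17",290,180,110,85,7)
E
```

```text
t 21.25 p [ 0.5759 -0.0211  0.0914] yaw 43.0 z [-0.001  0.    -1.   ] F [-5.   0.3  3.4] T [-0.13  0.62 -0.17] w 1.0 q [-0.15  0.62  1.82  0.    0.7   0.67]
along mm -122.5 lat 34.2 Fdown -5.01
```

View pics/side17_c.png

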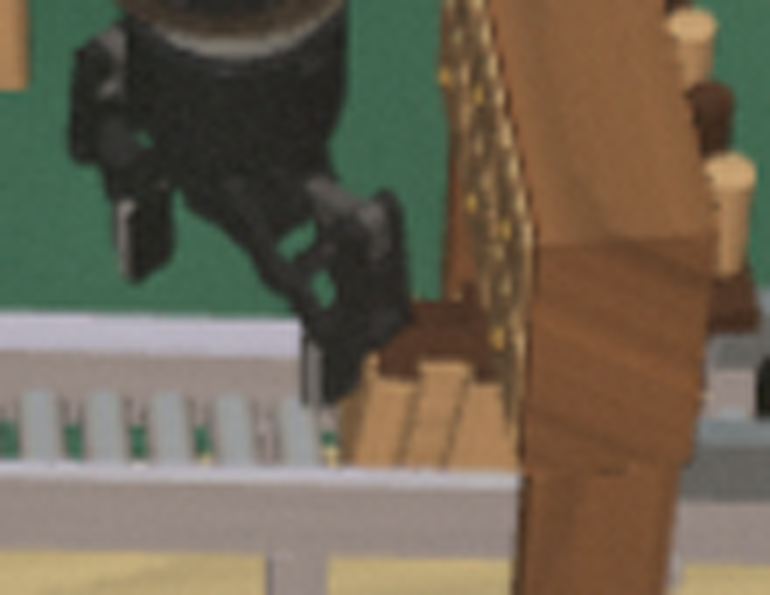

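Emit:
apply_moves(
  deltas=[
    [[-0.23, -0.19, 0, 0], [0, 0, -0.5, 0], [0, 0, 0, 0], [0.077, 0.064, 0, 0], [0.077, 0.064, 0, 0], [0.077, 0.064, 0, 0], [0, 0, 0, 0], [0, 0, 0, 0], [0, 0, 0, 0], [0, 0, 0, 0]],
  ],
)

```text
t: 22.13
eef_pos: [0.5762, -0.0212, 0.0964]
orientation: [[0.731, 0.682, -0.0], [0.682, -0.731, 0.0], [-0.0, -0.0, -1.0]]
ft_force: [-2.2, -1.1, 1.9]
grip_width: 1.0
```

```bash

python3 - <<'E'
from st import *
d=snap("side","side18");crop("side18",290,180,110,85,7)
E
```

```text
t 22.13 p [ 0.5762 -0.0212  0.0964] yaw 43.0 z [-0.  0. -1.] F [-2.2 -1.1  1.9] T [-0.07  0.23 -0.1 ] w 1.0 q [-0.15  0.61  1.82  0.    0.71  0.67]
along mm -122.2 lat 34.1 Fdown -2.22
```

View pics/side18_c.png

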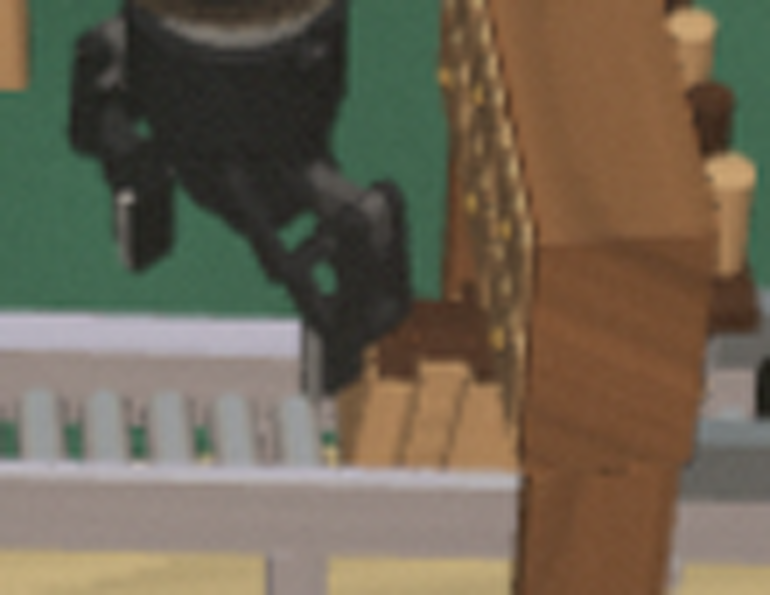

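Emit:
apply_moves(
  deltas=[
    [[0.077, 0.064, 0.0, 0], [0.077, 0.064, 0.0, 0], [0, 0, 0, 0], [0, 0, 0, 0], [0, 0, 0, 0], [0, 0, 0, 0], [0, 0, 0, 0], [0, 0, 0, 0], [0, 0, 0, 0], [0, 0, 0, 0]],
  ],
)

```text
t: 23.02
eef_pos: [0.577, -0.0211, 0.0964]
orientation: [[0.732, 0.682, -0.003], [0.682, -0.732, 0.0], [-0.002, -0.002, -1.0]]
ft_force: [-9.8, -2.0, 5.9]
grip_width: 0.994
```

```bash

python3 - <<'E'
from st import *
d=snap("side","side19");crop("side19",290,180,110,85,7)
E
```

```text
t 23.02 p [ 0.577  -0.0211  0.0964] yaw 42.97 z [-0.003  0.    -1.   ] F [-9.8 -2.   5.9] T [-0.42  1.22 -0.41] w 0.994 q [-0.15  0.61  1.81 -0.    0.72  0.67]
along mm -121.4 lat 34.2 Fdown -9.88
```

View pics/side19_c.png

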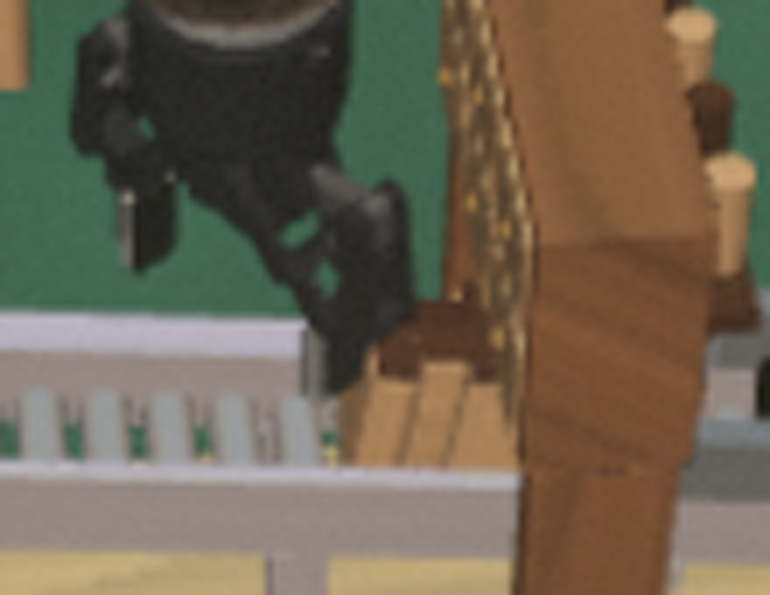

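Emit:
apply_moves(
  deltas=[
    [[0.077, 0.064, 0.0, 0], [0, 0, 0, 0], [0.077, 0.064, 0.0, 0], [0, 0, 0, 0], [0.04, 0.03, 0, 0], [0, 0, 0, 0], [0, 0, 0, 0], [0, 0, 0, 0], [0, 0, 0, 0], [0, 0, 0, 0]],
  ],
)

```text
t: 23.9
eef_pos: [0.579, -0.0209, 0.0962]
orientation: [[0.732, 0.682, -0.004], [0.682, -0.732, 0.001], [-0.003, -0.003, -1.0]]
ft_force: [-12.6, -1.5, 5.5]
grip_width: 1.003
```

```bash

python3 - <<'E'
from st import *
d=snap("side","side20");crop("side20",290,180,110,85,7)
E
```

```text
t 23.9 p [ 0.579  -0.0209  0.0962] yaw 42.96 z [-0.004  0.001 -1.   ] F [-12.6  -1.5   5.5] T [-0.48  1.59 -0.51] w 1.003 q [-0.15  0.62  1.81 -0.    0.72  0.67]
along mm -119.4 lat 34.2 Fdown -12.71
```

View pics/side20_c.png

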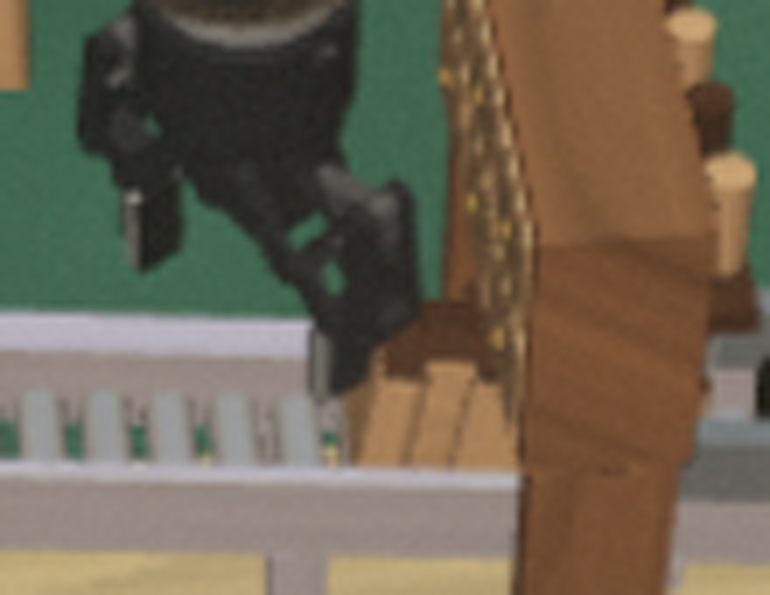

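Emit:
apply_moves(
  deltas=[
    [[0.04, 0.032, 0.0, 0], [0.04, 0.032, 0, 0], [0.04, 0.032, 0.0, 0], [0.04, 0.032, 0, 0], [0.04, 0.032, 0, 0], [0.04, 0.032, 0, 0], [0.04, 0.032, 0, 0], [0.04, 0.032, 0, 0], [0, 0, 0, 0], [0, 0, 0, 0]],
  ],
)

```text
t: 24.78
eef_pos: [0.5828, -0.0205, 0.0959]
orientation: [[0.732, 0.682, -0.005], [0.682, -0.732, 0.001], [-0.003, -0.004, -1.0]]
ft_force: [-11.9, -1.1, 3.1]
grip_width: 1.0
```

```bash

python3 - <<'E'
from st import *
d=snap("side","side21");crop("side21",290,180,130,85,6)
E
```

```text
t 24.78 p [ 0.5828 -0.0205  0.0959] yaw 42.96 z [-0.005  0.001 -1.   ] F [-11.9  -1.1   3.1] T [-0.25  1.64 -0.44] w 1.0 q [-0.15  0.62  1.8  -0.    0.73  0.67]
along mm -115.6 lat 34.5 Fdown -11.92
```

View pics/side21_c.png

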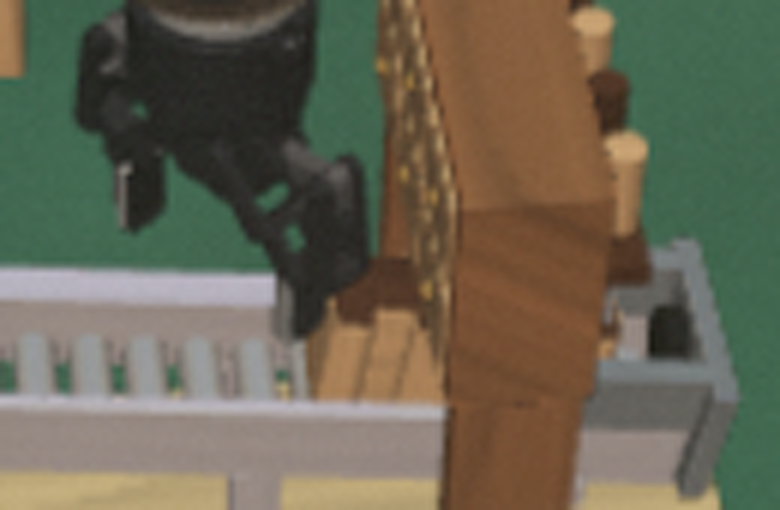

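```bash

python3 - <<'E'
from st import *
d=load("side21")
for lat in(-.01,.0,.01):
  for (a,b) in((352,165),(365,200),(369,270),(335,310),(318,318),(325,355),(312,380)):
    u,v=(a+.5)/6-.5+290,(b+.5)/6-.5+180
    o,r=ray(d,u,v)
    # plane lateral=lat
    n=np.array([-D[1],D[0],0]);o2=o-[H[0],H[1]-.001,0]
    k=(lat-o2@n)/(r@n);q=o2+r*k
    print(lat,(a,b),"along",(q[:2]@D*1000).round(1),"z",(q[2]*1000).round(0))
E
```

```text
t 24.83 p [ 0.5828 -0.0204  0.0958] yaw 42.97 z [-0.005  0.001 -1.   ] F [-12.2  -0.6   3.8] T [-0.3   1.67 -0.45] w 0.999 q [-0.15  0.62  1.8   0.    0.73  0.67]
along mm -115.6 lat 34.5 Fdown -12.19
-0.01 (352, 165) along -69.2 z 198.0
-0.01 (365, 200) along -63.5 z 178.0
-0.01 (369, 270) along -60.6 z 139.0
-0.01 (335, 310) along -73.7 z 117.0
-0.01 (318, 318) along -80.6 z 113.0
-0.01 (325, 355) along -77.2 z 90.0
-0.01 (312, 380) along -82.3 z 75.0
0.0 (352, 165) along -67.8 z 188.0
0.0 (365, 200) along -62.0 z 169.0
0.0 (369, 270) along -59.0 z 128.0
0.0 (335, 310) along -72.3 z 106.0
0.0 (318, 318) along -79.3 z 102.0
0.0 (325, 355) along -75.8 z 79.0
0.0 (312, 380) along -81.0 z 64.0
0.01 (352, 165) along -66.3 z 179.0
0.01 (365, 200) along -60.5 z 159.0
0.01 (369, 270) along -57.5 z 118.0
0.01 (335, 310) along -71.0 z 96.0
0.01 (318, 318) along -78.0 z 91.0
0.01 (325, 355) along -74.5 z 69.0
0.01 (312, 380) along -79.7 z 54.0
```

Emit:
apply_moves(
  deltas=[
    [[0.077, 0.064, 0.01, 0], [0.077, 0.064, 0.01, 0], [0.077, 0.064, 0.01, 0], [0.077, 0.064, 0.01, 0], [0.077, 0.064, 0.01, 0], [0.077, 0.064, 0.01, 0], [0.077, 0.064, 0.01, 0], [0.04, 0.032, 0, 0], [0.04, 0.032, 0, 0], [0, 0, 0, 0]],
  ],
)

```text
t: 25.67
eef_pos: [0.591, -0.0198, 0.095]
orientation: [[0.732, 0.682, -0.005], [0.682, -0.732, 0.001], [-0.003, -0.004, -1.0]]
ft_force: [-9.9, -0.9, 2.0]
grip_width: 1.001
```

```bash

python3 - <<'E'
from st import *
d=snap("side","side22");crop("side22",290,180,130,85,6)
E
```

```text
t 25.67 p [ 0.591  -0.0198  0.095 ] yaw 42.98 z [-0.005  0.001 -1.   ] F [-9.9 -0.9  2. ] T [ 0.02  1.38 -0.35] w 1.001 q [-0.15  0.63  1.78  0.    0.74  0.68]
along mm -107.3 lat 34.7 Fdown -9.93
```

View pics/side22_c.png

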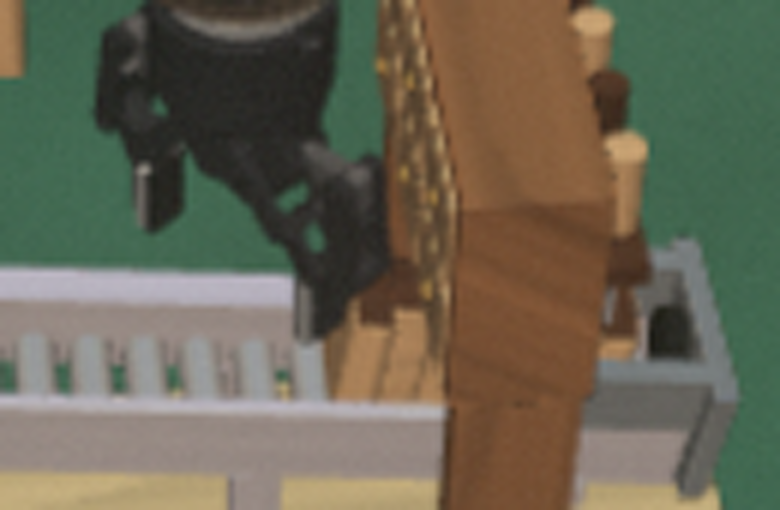

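Emit:
apply_moves(
  deltas=[
    [[0.077, 0.064, 0.01, 0], [0.077, 0.064, 0.01, 0], [0.077, 0.064, 0.01, 0], [0.04, 0.032, 0, 0], [0.04, 0.032, 0, 0], [0, 0, 0, 0], [0, 0, 0, 0], [0, 0, 0, 0], [0, 0, 0, 0], [0, 0, 0, 0]],
  ],
)

```text
t: 26.55
eef_pos: [0.5956, -0.0195, 0.0948]
orientation: [[0.731, 0.682, -0.003], [0.682, -0.731, 0.001], [-0.002, -0.003, -1.0]]
ft_force: [-7.1, 0.0, 1.0]
grip_width: 1.005
```

```bash

python3 - <<'E'
from st import *
d=snap("side","side23");crop("side23",290,180,130,85,6)
E
```

```text
t 26.55 p [ 0.5956 -0.0195  0.0948] yaw 42.99 z [-0.003  0.001 -1.   ] F [-7.1  0.   1. ] T [ 0.09  1.02 -0.18] w 1.005 q [-0.14  0.64  1.77  0.    0.74  0.68]
along mm -102.7 lat 34.8 Fdown -7.12
```

View pics/side23_c.png

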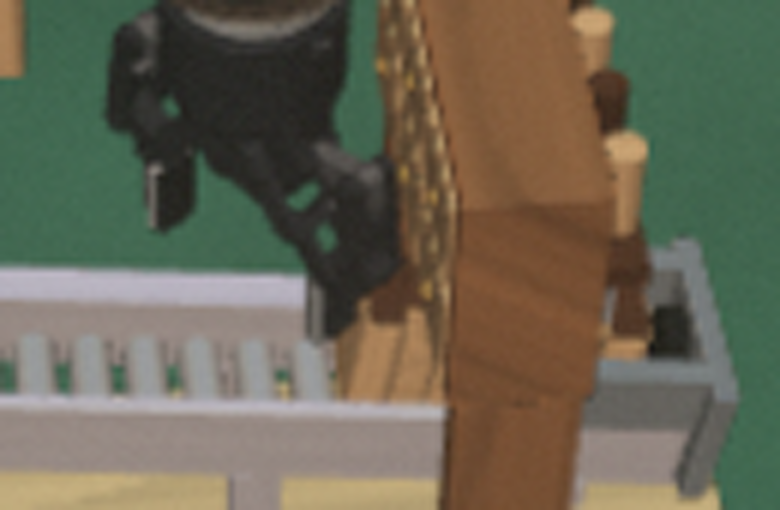

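Emit:
apply_moves(
  deltas=[
    [[0.04, 0.032, 0, 0], [0.04, 0.032, 0, 0], [0.04, 0.032, 0, 0], [0.04, 0.032, 0, 0], [0, 0, 0, 0], [0, 0, 0, 0], [0, 0, 0, 0], [0, 0, 0, 0], [0, 0, 0, 0], [0, 0, 0, 0]],
  ],
)

```text
t: 27.43
eef_pos: [0.5981, -0.0194, 0.0949]
orientation: [[0.731, 0.682, -0.003], [0.682, -0.731, 0.001], [-0.001, -0.002, -1.0]]
ft_force: [-5.5, 0.7, -0.2]
grip_width: 0.996
```

```bash

python3 - <<'E'
from st import *
d=snap("side","side24");crop("side24",290,180,130,85,6)
E
```

```text
t 27.43 p [ 0.5981 -0.0194  0.0949] yaw 43.0 z [-0.003  0.001 -1.   ] F [-5.5  0.7 -0.2] T [ 0.18  0.85 -0.14] w 0.996 q [-0.14  0.64  1.76  0.    0.74  0.68]
along mm -100.3 lat 34.8 Fdown -5.47
```

View pics/side24_c.png

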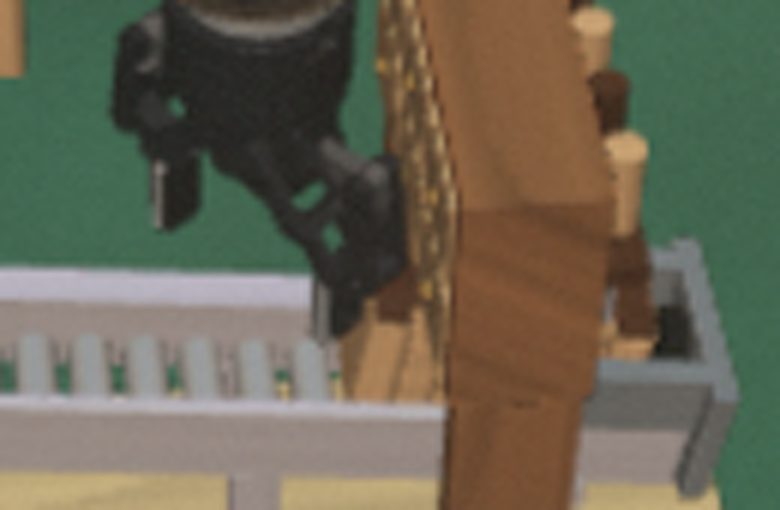

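Emit:
apply_moves(
  deltas=[
    [[-0.6, -0.5, 0, 0], [-0.9, -0.75, 0, 0], [-0.6, -0.5, 0, 0], [0, 0, 0.8, 0], [0, 0, 0.8, 0], [0, 0, 0.7, 0], [0, 0, 0, 0], [0, 0, 0, 0], [0, 0, 0, 0], [0, 0, 0, 0]],
  ],
)

```text
t: 28.32
eef_pos: [0.5719, -0.0212, 0.0725]
orientation: [[0.731, 0.682, 0.0], [0.682, -0.731, 0.0], [0.0, 0.0, -1.0]]
ft_force: [-0.2, -0.5, 0.2]
grip_width: 0.999
```

```bash

python3 - <<'E'
from st import *
d=snap("side","side25");crop("side25",290,180,130,85,6)
E
```

```text
t 28.32 p [ 0.5719 -0.0212  0.0725] yaw 43.01 z [ 0.  0. -1.] F [-0.2 -0.5  0.2] T [ 0.04 -0.03  0.07] w 0.999 q [-0.15  0.64  1.84  0.    0.65  0.67]
along mm -126.5 lat 34.3 Fdown -0.18
```

View pics/side25_c.png

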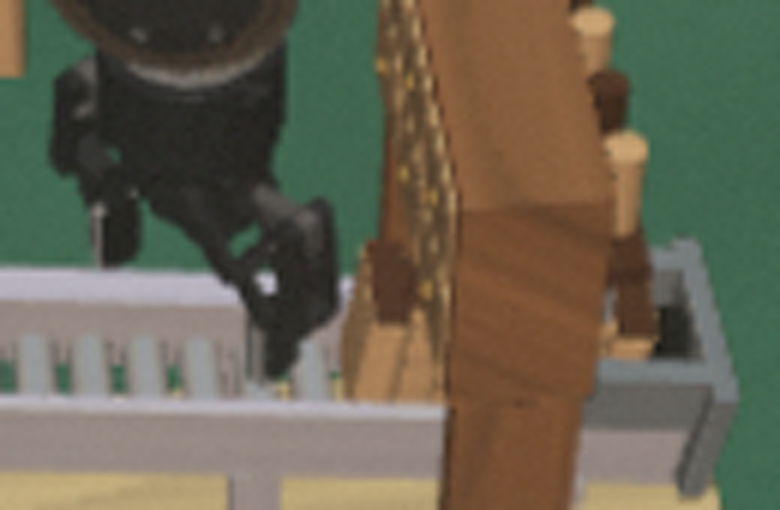

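Emit:
apply_moves(
  deltas=[
    [[0.15, 0.13, 0.02, 0], [0.15, 0.13, 0.02, 0], [0.077, 0.064, 0.01, 0], [0.077, 0.064, 0.01, 0], [0.077, 0.064, 0.01, 0], [0.077, 0.064, 0.01, 0], [0, 0, 0, 0], [0, 0, 0, 0], [0, 0, 0, 0], [0, 0, 0, 0]],
  ],
)

```text
t: 29.2
eef_pos: [0.5796, -0.0208, 0.0717]
orientation: [[0.731, 0.682, -0.0], [0.682, -0.731, 0.0], [0.0, -0.0, -1.0]]
ft_force: [0.8, -0.8, 0.9]
grip_width: 1.002
```

```bash

python3 - <<'E'
from st import *
E
```

```text
t 29.2 p [ 0.5796 -0.0208  0.0717] yaw 43.0 z [-0.  0. -1.] F [ 0.8 -0.8  0.9] T [-0.07 -0.   -0.02] w 1.002 q [-0.15  0.65  1.82  0.    0.67  0.67]
along mm -118.8 lat 34.3 Fdown 0.72
```

Emit:
apply_moves(
  deltas=[
    [[0.077, 0.064, 0, 0], [0.077, 0.064, 0, 0], [0.077, 0.064, 0, 0], [0.077, 0.064, 0, 0], [0, 0, 0, 0], [0, 0, 0, 0], [0, 0, 0, 0], [0, 0, 0, 0], [0, 0, 0, 0], [0, 0, 0, 0]],
  ],
)

```text
t: 30.03
eef_pos: [0.5836, -0.0206, 0.0716]
orientation: [[0.731, 0.682, 0.0], [0.682, -0.731, 0.0], [0.0, -0.0, -1.0]]
ft_force: [0.6, 0.5, -1.0]
grip_width: 0.997
```

```bash

python3 - <<'E'
from st import *
d=snap("side","side26");crop("side26",290,180,130,85,6)
E
```

```text
t 30.03 p [ 0.5836 -0.0206  0.0716] yaw 43.0 z [ 0.  0. -1.] F [ 0.6  0.5 -1. ] T [-0.05  0.07  0.05] w 0.997 q [-0.15  0.66  1.81  0.    0.67  0.67]
along mm -114.8 lat 34.3 Fdown 0.59
```

View pics/side26_c.png

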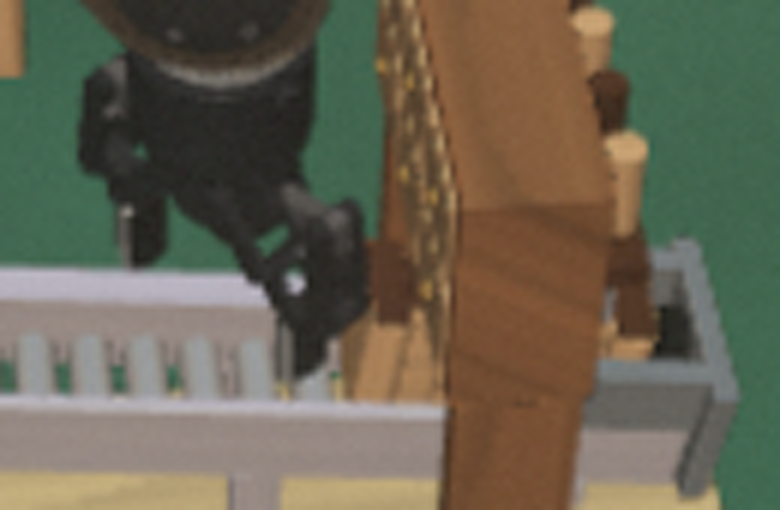

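Almost in contact. On gently.

Emit:
apply_moves(
  deltas=[
    [[0.077, 0.064, 0, 0], [0.077, 0.064, 0, 0], [0.077, 0.064, 0, 0], [0.04, 0.032, 0, 0], [0.04, 0.032, 0, 0], [0, 0, 0, 0], [0, 0, 0, 0], [0, 0, 0, 0], [0, 0, 0, 0], [0, 0, 0, 0]],
  ],
)

```text
t: 30.92
eef_pos: [0.5878, -0.0206, 0.0718]
orientation: [[0.731, 0.682, 0.0], [0.682, -0.731, -0.0], [0.0, 0.0, -1.0]]
ft_force: [-1.9, -3.0, 2.6]
grip_width: 1.002
```

```bash

python3 - <<'E'
from st import *
d=snap("side","side27");crop("side27",290,180,130,85,6)
E
```

```text
t 30.92 p [ 0.5878 -0.0206  0.0718] yaw 42.99 z [ 0. -0. -1.] F [-1.9 -3.   2.6] T [-0.43  0.2  -0.31] w 1.002 q [-0.15  0.66  1.8   0.    0.68  0.67]
along mm -110.6 lat 34.1 Fdown -2.05
```

View pics/side27_c.png

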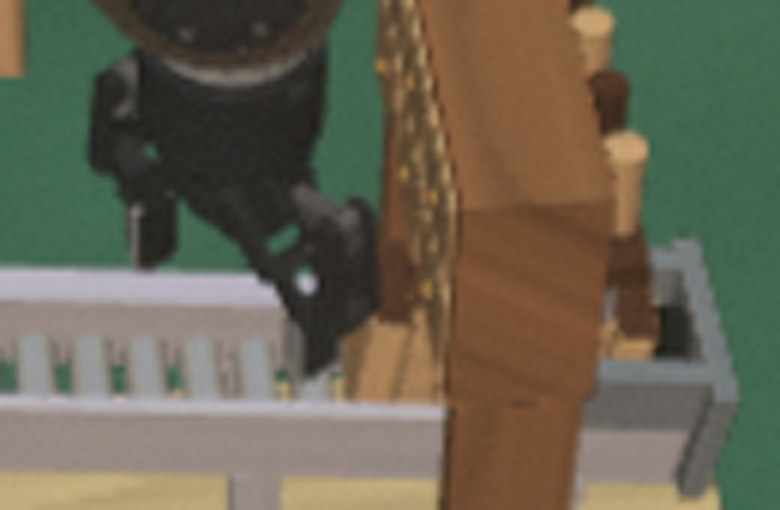

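Emit:
apply_moves(
  deltas=[
    [[0.04, 0.032, 0, 0], [0.04, 0.032, 0, 0], [0, 0, 0, 0], [0, 0, 0, 0], [0, 0, 0, 0], [0, 0, 0, 0], [0, 0, 0, 0], [0, 0, 0, 0], [0, 0, 0, 0], [0, 0, 0, 0]],
  ],
)

```text
t: 31.8
eef_pos: [0.5887, -0.0204, 0.0717]
orientation: [[0.731, 0.682, 0.0], [0.682, -0.731, 0.0], [0.0, 0.0, -1.0]]
ft_force: [-3.9, -3.5, 2.8]
grip_width: 1.001
```

```bash

python3 - <<'E'
from st import *
d=snap("side","side28");crop("side28",290,180,130,85,6)
F=s["ft_force"];M=s["ft_torque"]
r0=np.cross(F,M)/(F@F)
for dx in(.03,.04,.05,.06): 
    l=(dx-r0[0])/F[0]; print((r0+l*F).round(3))
snap("top","top28");crop("top28",230,140,140,120,5)
E
```

```text
t 31.8 p [ 0.5887 -0.0204  0.0717] yaw 42.99 z [ 0.  0. -1.] F [-3.9 -3.5  2.8] T [-0.51  0.31 -0.38] w 1.001 q [-0.15  0.66  1.8   0.    0.68  0.67]
along mm -109.7 lat 34.2 Fdown -4.07
[ 0.03  -0.067 -0.097]
[ 0.04  -0.058 -0.104]
[ 0.05  -0.05  -0.111]
[ 0.06  -0.041 -0.119]
```

View pics/side28_c.png

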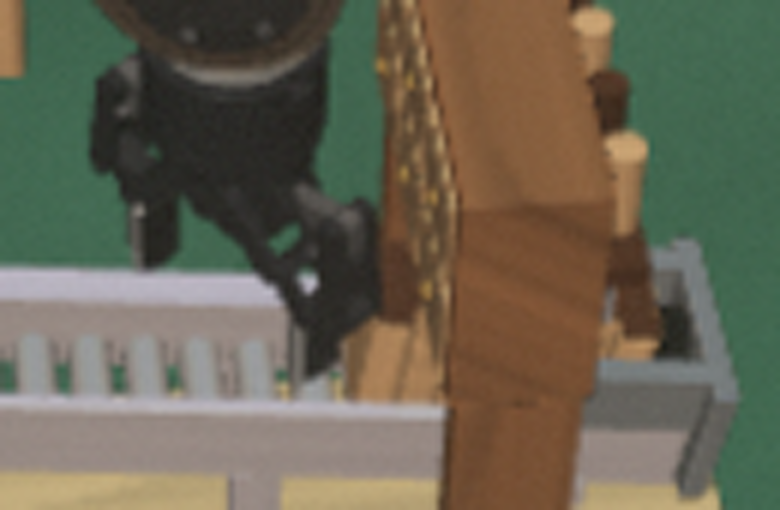

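View pics/top28_c.png

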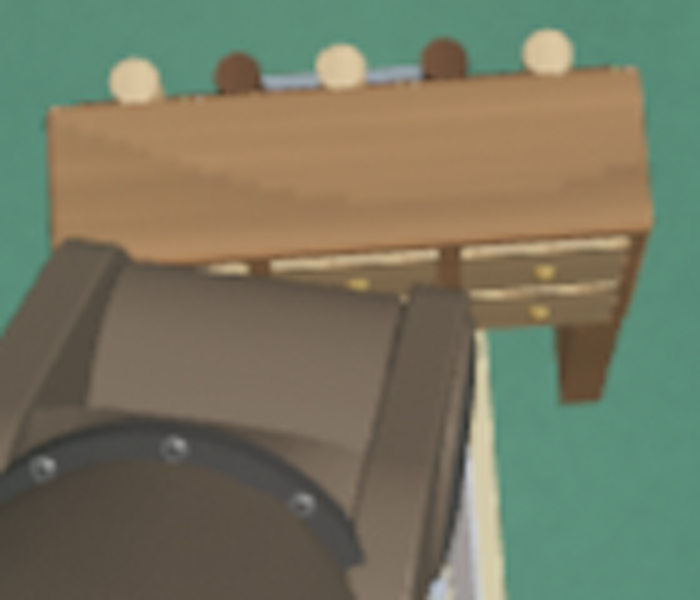

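Emit:
apply_moves(
  deltas=[
    [[0.04, 0.032, 0, 0], [0.04, 0.032, 0, 0], [0.04, 0.032, 0, 0], [0, 0, 0, 0], [0, 0, 0, 0], [0, 0, 0, 0], [0, 0, 0, 0], [0, 0, 0, 0], [0, 0, 0, 0], [0, 0, 0, 0]],
  ],
)

```text
t: 32.73
eef_pos: [0.5903, -0.0202, 0.0716]
orientation: [[0.731, 0.682, 0.0], [0.682, -0.731, 0.0], [0.0, 0.0, -1.0]]
ft_force: [-1.9, -1.8, 2.1]
grip_width: 1.002
```

```bash

python3 - <<'E'
from st import *
d=snap("side","side29");crop("side29",290,180,130,85,6)
E
```

```text
t 32.73 p [ 0.5903 -0.0202  0.0716] yaw 43.01 z [ 0.  0. -1.] F [-1.9 -1.8  2.1] T [-0.35  0.15 -0.23] w 1.002 q [-0.15  0.66  1.8   0.    0.68  0.67]
along mm -108.1 lat 34.4 Fdown -2.03
```

View pics/side29_c.png

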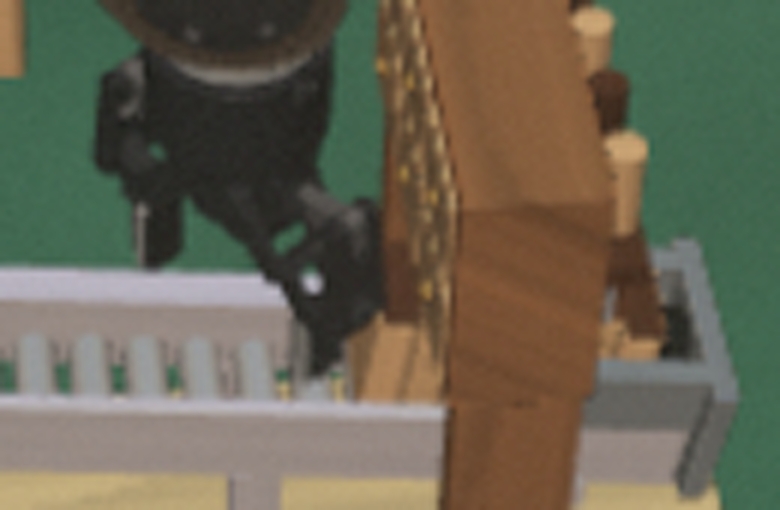

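Emit:
apply_moves(
  deltas=[
    [[0.04, 0.032, 0, 0], [0.04, 0.032, 0, 0], [0.04, 0.032, 0, 0], [0, 0, 0, 0], [0, 0, 0, 0], [0, 0, 0, 0], [0, 0, 0, 0], [0, 0, 0, 0], [0, 0, 0, 0], [0, 0, 0, 0]],
  ],
)

```text
t: 33.62
eef_pos: [0.5918, -0.02, 0.0716]
orientation: [[0.731, 0.682, 0.0], [0.682, -0.731, 0.0], [0.0, -0.0, -1.0]]
ft_force: [0.2, -1.1, -0.1]
grip_width: 0.999
```

```bash

python3 - <<'E'
from st import *
d=snap("side","side30");crop("side30",290,180,130,85,6)
E
```

```text
t 33.62 p [ 0.5918 -0.02    0.0716] yaw 43.01 z [ 0.  0. -1.] F [ 0.2 -1.1 -0.1] T [-0.03 -0.06 -0.02] w 0.999 q [-0.15  0.66  1.79  0.    0.68  0.67]
along mm -106.6 lat 34.5 Fdown 0.1
```

View pics/side30_c.png

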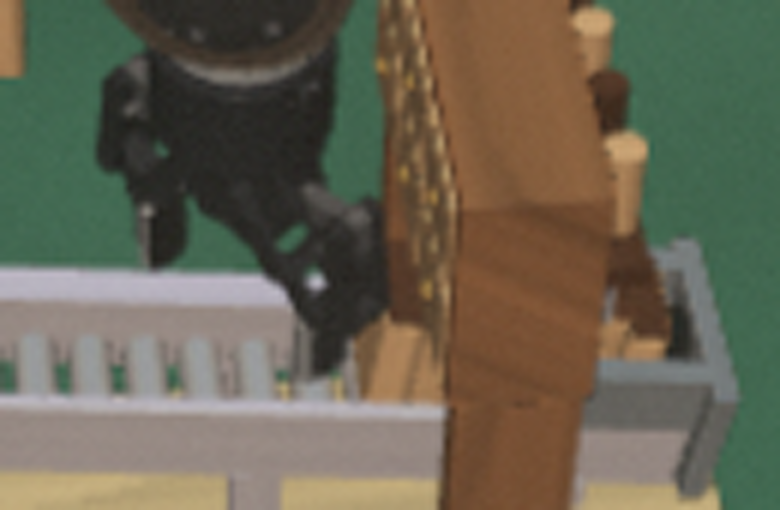

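```bash

python3 - <<'E'
from s import *
d=load("side30")
f=lambda P:((proj(d,P)-(290,180)+.5)*6-.5).round(0)
for s in(-.03,-.008,-.004,0): print(s,f(L(s+.06,-.025,.062)),f(L(s+.06,.025,.062)),"rear",f(L(s-.06,.025,.062)),f(L(s-.06,-.025,.062)),f(L(s-.06,-.025,.02)), "grooves",f(L(s-.0415,-.025,.062)),f(L(s-.0265,-.025,.062)))
E
```

```text
-0.03 [612. 335.] [592. 249.] rear [310. 238.] [323. 325.] [306. 396.] grooves [368. 327.] [404. 328.]
-0.008 [664. 337.] [643. 251.] rear [362. 240.] [376. 327.] [359. 398.] grooves [421. 329.] [457. 330.]
-0.004 [674. 338.] [652. 251.] rear [372. 240.] [386. 328.] [368. 398.] grooves [431. 329.] [467. 330.]
0 [683. 338.] [662. 251.] rear [381. 241.] [396. 328.] [378. 398.] grooves [441. 329.] [477. 331.]
```

Emit:
apply_moves(
  deltas=[
    [[0.04, 0.032, 0, 0], [0.04, 0.032, 0, 0], [0.04, 0.032, 0, 0], [0, 0, 0, 0], [0, 0, 0, 0], [0, 0, 0, 0], [0, 0, 0, 0], [0, 0, 0, 0], [0, 0, 0, 0], [0, 0, 0, 0]],
  ],
)

```text
t: 34.5
eef_pos: [0.5933, -0.0199, 0.0716]
orientation: [[0.731, 0.682, 0.0], [0.682, -0.731, 0.0], [0.0, -0.0, -1.0]]
ft_force: [-0.2, -0.4, 1.1]
grip_width: 1.004
```

```bash

python3 - <<'E'
from st import *
d=snap("side","side31");crop("side31",290,180,130,85,6)
E
```

```text
t 34.5 p [ 0.5933 -0.0199  0.0716] yaw 43.01 z [ 0.  0. -1.] F [-0.2 -0.4  1.1] T [-0.04 -0.01  0.02] w 1.004 q [-0.14  0.67  1.79  0.    0.69  0.68]
along mm -105.1 lat 34.5 Fdown -0.18
```

View pics/side31_c.png

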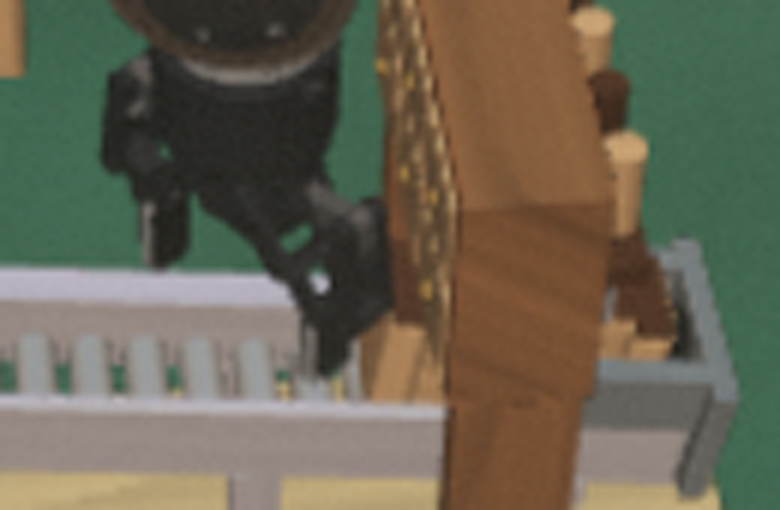

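Emit:
apply_moves(
  deltas=[
    [[0.04, 0.032, 0, 0], [0.04, 0.032, 0, 0], [0.04, 0.032, 0, 0], [0, 0, 0, 0], [0, 0, 0, 0], [0, 0, 0, 0], [0, 0, 0, 0], [0, 0, 0, 0], [0, 0, 0, 0], [0, 0, 0, 0]],
  ],
)

```text
t: 35.38
eef_pos: [0.5948, -0.0198, 0.0716]
orientation: [[0.731, 0.682, 0.0], [0.682, -0.731, 0.0], [0.0, -0.0, -1.0]]
ft_force: [-0.0, 0.2, -0.1]
grip_width: 0.999
```

```bash

python3 - <<'E'
from st import *
d=snap("side","side32");crop("side32",290,180,130,85,6)
E
```

```text
t 35.38 p [ 0.5948 -0.0198  0.0716] yaw 43.0 z [ 0.  0. -1.] F [-0.   0.2 -0.1] T [-0.01 -0.02 -0.02] w 0.999 q [-0.14  0.67  1.78  0.    0.69  0.68]
along mm -103.5 lat 34.5 Fdown -0.01
```

View pics/side32_c.png

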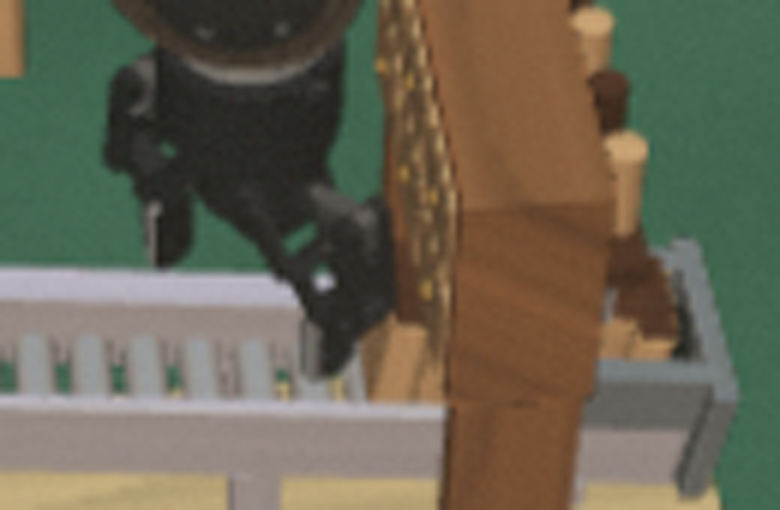

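Emit:
apply_moves(
  deltas=[
    [[0.04, 0.032, 0, 0], [0.04, 0.032, 0, 0], [0.04, 0.032, 0, 0], [0, 0, 0, 0], [0, 0, 0, 0], [0, 0, 0, 0], [0, 0, 0, 0], [0, 0, 0, 0], [0, 0, 0, 0], [0, 0, 0, 0]],
  ],
)

```text
t: 36.27
eef_pos: [0.5963, -0.0197, 0.0716]
orientation: [[0.731, 0.682, -0.0], [0.682, -0.731, 0.0], [-0.0, -0.0, -1.0]]
ft_force: [-2.3, -0.7, 0.2]
grip_width: 0.997
```

```bash

python3 - <<'E'
from st import *
d=snap("side","side33");crop("side33",290,180,130,85,6)
E
```

```text
t 36.27 p [ 0.5963 -0.0197  0.0716] yaw 43.0 z [-0.  0. -1.] F [-2.3 -0.7  0.2] T [-0.15  0.27 -0.18] w 0.997 q [-0.14  0.67  1.78  0.    0.69  0.68]
along mm -102.1 lat 34.6 Fdown -2.36
```

View pics/side33_c.png

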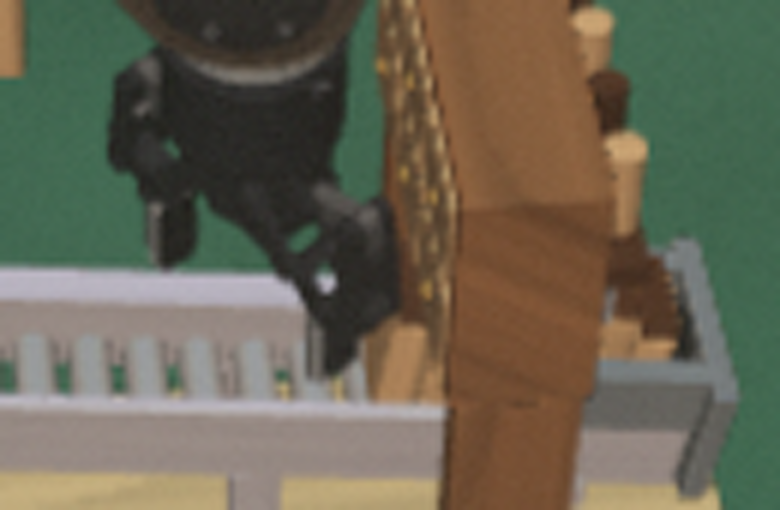

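Emit:
apply_moves(
  deltas=[
    [[-0.3, -0.25, 0, 0], [-0.9, -0.75, 0, 0], [-1.5, -1.25, 0, 0], [-1.5, -1.25, 0, 0], [-0.4, -0.33, -1, 0], [0, 0, -2.5, 0], [0, 0, -3, 0], [0, 0, -3, 0], [0, 0, -2, 0], [0, 0, 0, 0]],
  ],
)

```text
t: 37.15
eef_pos: [0.5387, -0.0233, 0.1917]
orientation: [[0.731, 0.682, 0.008], [0.682, -0.731, -0.001], [0.005, 0.007, -1.0]]
ft_force: [0.1, -0.6, 0.2]
grip_width: 1.001
```

Emit:
apply_moves(
  deltas=[
    [[-2, -1.7, -1, 0], [-2, -1.7, -1, 0], [0, 0, 0, 0], [0, 0, 0, 0], [0, 0, 0, 0], [0, 0, 0, 0], [0, 0, 0, 0], [0, 0, 0, 0], [0, 0, 0, 0], [0, 0, 0, 0]],
  ],
)

```text
t: 37.98
eef_pos: [0.4843, -0.0255, 0.2064]
orientation: [[0.731, 0.682, -0.0], [0.682, -0.731, 0.0], [-0.0, -0.0, -1.0]]
ft_force: [-0.0, 1.2, 0.5]
grip_width: 1.002
```

```bash

python3 - <<'E'
from st import *
d=snap("side","side34");crop("side34",290,180,130,85,6)
snap("top","top34");crop("top34",230,110,140,130,5)
E
```

```text
t 37.98 p [ 0.4843 -0.0255  0.2064] yaw 43.01 z [-0.  0. -1.] F [-0.   1.2  0.5] T [-0.03  0.   -0.01] w 1.002 q [-0.19  0.34  1.94  0.    0.86  0.63]
along mm -214.2 lat 34.5 Fdown 0.04
```

View pics/side34_c.png

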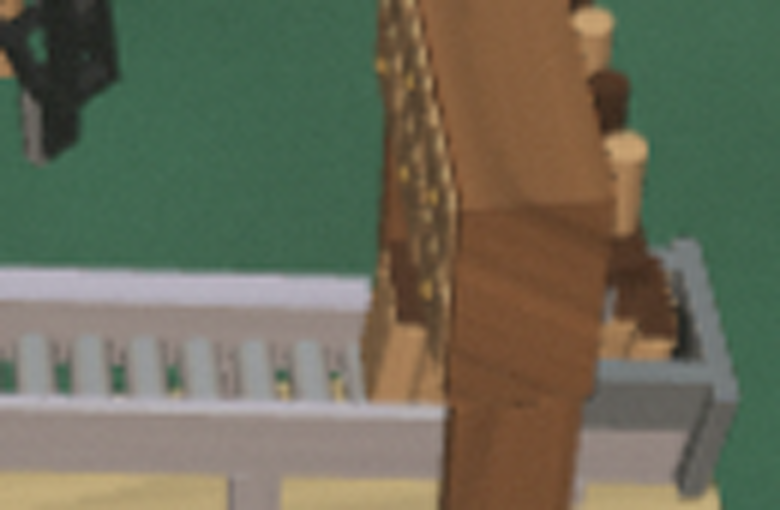

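View pics/top34_c.png

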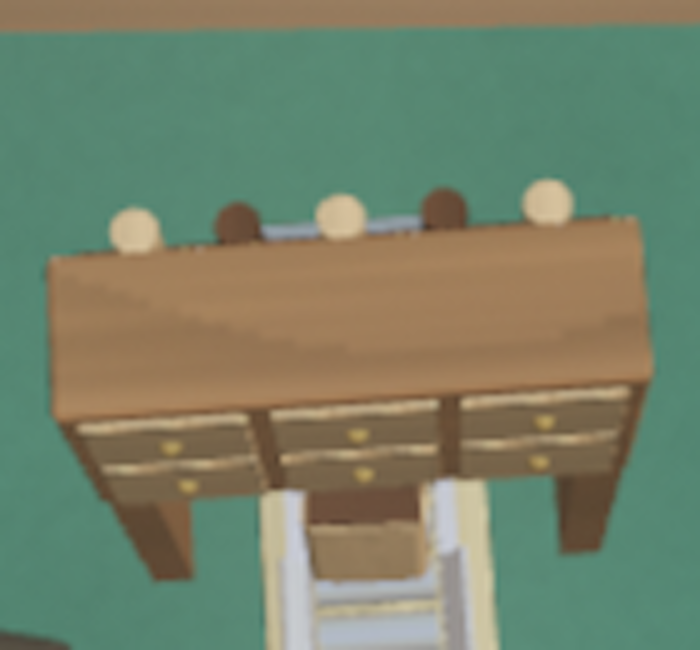

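View pics/side34.png

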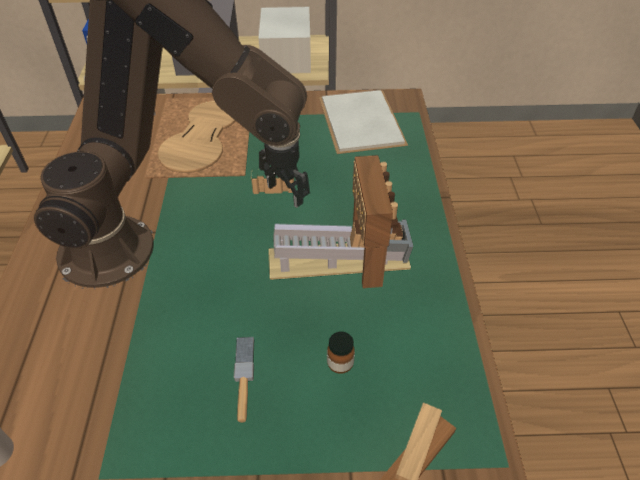

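```bash

python3 - <<'E'
from s import *
d=load("top34");e=load("side34")
f=lambda P:((proj(d,P)-(230,110)+.5)*5-.5).round(0)
g=lambda P:((proj(e,P)-(290,180)+.5)*6-.5).round(0)
for s in(-.008,-.004,0,.004): print(s,"top: rear lid",f(L(s-.06,.025,.062)),f(L(s-.06,-.025,.062)),"bot",f(L(s-.06,.0,.0)),"side groove edges",g(L(s+.0415,-.025,.062)),g(L(s+.0265,-.025,.062)),g(L(s-.0415,-.025,.062)))
h2=h
P=lambda x,y,z:np.array([h[0]+np.cos(h[2])*x-np.sin(h[2])*y,h[1]+np.sin(h[2])*x+np.cos(h[2])*y,z])
print("rack lower edge top-view",f(P(-.044,.0,.15)),"upper",f(P(-.044,0,.26)))
E
python3 - <<'E'
import cv2
im=cv2.imread("pics/side34.png")
cv2.imwrite("pics/z1.png",cv2.resize(im[215:245,375:425],None,fx=15,fy=15,interpolation=cv2.INTER_CUBIC))
im=cv2.imread("pics/top34.png")
cv2.imwrite("pics/z2.png",cv2.resize(im[195:235,280:330],None,fx=14,fy=14,interpolation=cv2.INTER_CUBIC))
E
```

```text
-0.008 top: rear lid [308. 552.] [436. 545.] bot [378. 604.] side groove edges [620. 336.] [585. 334.] [421. 329.]
-0.004 top: rear lid [308. 542.] [436. 535.] bot [378. 594.] side groove edges [630. 336.] [594. 335.] [431. 329.]
0 top: rear lid [307. 533.] [435. 526.] bot [378. 585.] side groove edges [639. 336.] [604. 335.] [441. 329.]
0.004 top: rear lid [307. 523.] [435. 516.] bot [377. 577.] side groove edges [649. 337.] [613. 335.] [450. 330.]
rack lower edge top-view [365. 492.] upper [352. 405.]
```

View pics/z1.png

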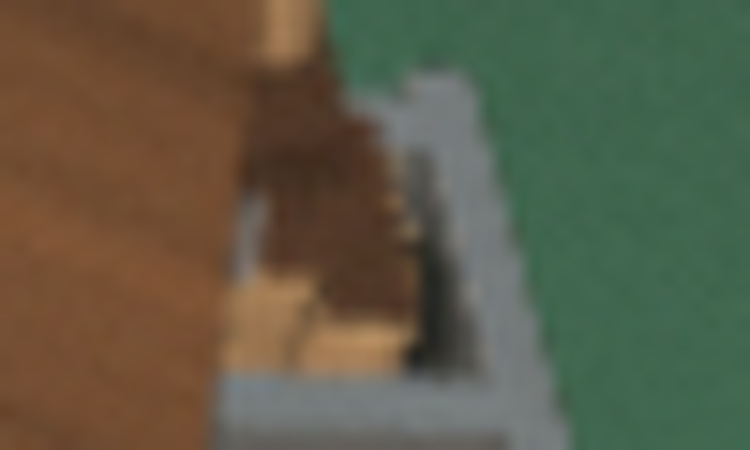

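View pics/z2.png

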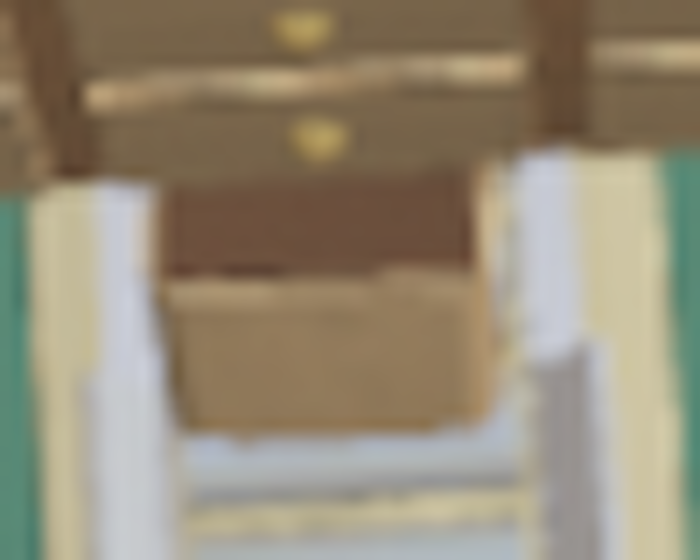

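```bash

python3 - <<'E'
from rig import ctrl
print(ctrl.sign_off())
E
```

```text
the job is handed in; nothing more can be done
None
```

The dark-lidded case is in the catch and the job is handed in at about 38 s of the 58 s allowed. No verdict came back, so whether the run passed is not confirmed.

**What I did**
- I gripped the case on its middle block, set it level on the upper rollers with its middle about 185 mm uphill of home, pressed until it settled to the slope, and let go.
- It rolled down by itself. The picture showed it about 31 mm short of home, within the ball's 25 to 35 mm range.
- The moves gave no way to lean the tool. I turned the open gripper 50° about the vertical and pushed with the outside of one finger, peaking at 12.7 N or just above.
- For the last few millimetres I pushed with that finger's lower knuckle, to keep clear of the rack.

**Last checks**
- **Click:** the push force fell to zero at about 107 mm uphill. Contact, at about 2.4 N, returned 4 to 5 mm farther on, so the case had moved on ahead of the finger.
- **Position:** the side camera puts the case about 1 mm short of home and the top camera about 2.5 mm past it. They disagree by about 3.5 mm, but both are inside the 4.5 mm limit.
- **Bystanders:** the jar and brush looked unmoved. The gripper partly hid the green case in the last side picture, so I could not fully confirm it, but nothing came near it.
- **Not read directly:** the ball and buffer positions. I inferred them from forces and pictures; the last contact force was far below the 22 N or so needed to ram the buffer.

**Two small contacts:** the case rubbed the left rail once during loading, at about 5 N, and I corrected it. While pushing with the knuckle, I saw an unexplained sideways force of about 3.5 N. It faded before the click.

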